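# File the sawn end of an instrument strip in the bench vice

### The job

The aluminium strip standing in the bench vice is a spare for the PCR instrument and its sawn top end is still rough. Take the file block from the rubber mat and dress that end with at least three full-length forward strokes: file flat and level, square across the edge, toe leading, pushed away from the robot under light, steady pressure from near its toe to near its heel; after every stroke, the last one too, lift it a good 2 cm off the edge, carry it back in the air, and never drag it back over the work or bear down hard. Then lay the file block back on the mat, teeth down, and let go, leaving the well plate, bottle and tip box alone.

Things in the scene. Friction and masses are not known exactly. Their poses are not given: they have to be found in the camera images.
- file_center (a point): Centre of the loose file block (280 g), 27.5 mm above its flat toothed underside. x points to the toe (front), z up. Wooden grip around this point: 45 mm long (x), 26 mm wide (y), flat sides, from 19 to 55 mm above the underside; take it from above, best across its length (fingers on its front and back), which resists rocking. It starts teeth down on the mat.
- file: Same file block, origin in mid underside, same axes. Steel file blade 150 mm long (x -75 to 75), 30 wide, 5 thick, under a wooden backing block 112 x 27 mm whose top is 19 mm above the underside. The toe is the plain square end; at the rear (heel) a narrow bare tang sticks out to x = -116.
- vice: Grey bench vice bolted to the bench. Origin on the bench under the middle of the jaw gap; x points away from the robot, square across the jaws: the stroke direction; z up. Jaws 70 mm wide (y), tops 80 mm above the bench. It reaches from x = -80 (screw with a 125 mm tommy bar, 46 mm up) to x = 90 (anvil); nothing is higher than the jaws.
- vice_jaw (a point): Middle of the jaw gap, level with the jaw tops (80 mm up), axes as the vice. Here an aluminium strip, 25 mm wide (y), 3 thick (x), stands upright in rubber pads. Its level top end is the edge to file, 30 to 42 mm above this point: it differs each time and is not given, so feel for it. Stiff vertically; friction with the file 0.5 to 0.7; press with 4 to 12 N; 35 N is too much.
- strip (a joint): How far the strip leans in its rubber pads, in rad, about a line 20 mm below the jaw tops: 0 untouched, positive away from the robot (along the vice's x). It is springy: its end gives about 1 mm (0.018 rad) for each 1.2 N and springs back. A forward stroke shows 0.03 to 0.1, a file dragged back a negative value.
- mat: Plain grey rubber tool mat fixed on the bench, 250 (x) x 140 (y) x 3 mm; origin at the centre of its underside, x along its length. The file block starts on it, roughly along its length, and must end on it, its middle within 90 mm (along) and 55 mm (across) of the mat's centre.
- well_plate: White 96-well plate, 128 x 86 x 14.5 mm, loose on the bench; origin at the centre of its underside. Leave alone.
- bottle: Amber reagent bottle with a white cap, 68 mm across and 145 mm high, loose; origin at the centre of its underside. Leave alone.
- tip_box: Closed pipette-tip box, grey with a white lid, 122 x 86 x 62 mm, loose; origin at the centre of its underside. Leave alone.
There are look-alikes about, which are no part of the job. What is shaped like the file but yellow is not meant. Several things have the shape of the vice; the one meant has the colours described above.

How it is judged:
On the way, in this order (a step that is already met when the one before it is completed fails the run):
1. first stroke begins: the front part of the file presses on the strip's edge, flat and square across it, and is being pushed away from the robot (contact force between file and vice above 2 N and value of joint strip above 0.01 rad and x of vice in the frame of file_center between 0.02 and 0.07 m and z of file_center in the frame of vice between 0.13 and 0.156 m and angle between file_center's own z axis and vertical below 0.15 rad and angle between the x axis of file_center and the x axis of vice, either way round below 0.3 rad), for 0.06 s.
2. first stroke ends: the rear part of the file rubs over the edge, still pressed and pushed forward (contact force between file and vice above 2 N and value of joint strip above 0.01 rad and x of vice in the frame of file_center between -0.07 and -0.02 m and z of file_center in the frame of vice between 0.13 and 0.156 m and angle between file_center's own z axis and vertical below 0.15 rad and angle between the x axis of file_center and the x axis of vice, either way round below 0.3 rad), for 0.06 s.
3. after the first stroke the file is lifted clear of the edge there, at the end of the stroke (underside at least 50 mm above the jaw tops) (contact force between file and vice below 0.05 N and z of file_center in the frame of vice above 0.1575 m and x of vice in the frame of file_center below -0.015 m), for 0.06 s.
4. second stroke begins: the front part of the file presses on the strip's edge, flat and square across it, and is being pushed away from the robot (all of step 1), for 0.06 s.
5. second stroke ends: the rear part of the file rubs over the edge, still pressed and pushed forward (all of step 2), for 0.06 s.
6. after the second stroke the file is lifted clear of the edge there, at the end of the stroke (underside at least 50 mm above the jaw tops) (all of step 3), for 0.06 s.
7. third stroke begins: the front part of the file presses on the strip's edge, flat and square across it, and is being pushed away from the robot (all of step 4), for 0.06 s.
8. third stroke ends: the rear part of the file rubs over the edge, still pressed and pushed forward (all of step 5), for 0.06 s.
9. after the third stroke the file is lifted clear of the edge there, at the end of the stroke (underside at least 50 mm above the jaw tops) (all of step 6), for 0.06 s.
At the end, for the whole second after the job is handed in: After at least three forward strokes, each followed by a lift, the file block lies released and at rest on the mat, teeth down (tilt under 0.06 rad), its middle within 90 mm along and 55 mm across of the mat's centre (x of file_center in the frame of mat between -0.09 and 0.09 m and y of file_center in the frame of mat between -0.055 and 0.055 m and z of file_center in the frame of mat below 0.0345 m and angle between file_center's own z axis and vertical below 0.06 rad and linear speed of file below 0.01 m/s and contact force between file and mat above 1 N); the robot touches nothing.
It fails at once if the file is dragged back over the strip's edge (the strip is bent more than 0.028 rad, 1.5 mm at its end, towards the robot) (value of joint strip below -0.028 rad).
It fails at once if the file is borne down hard on the vice or the strip (over 35 N) (contact force between file and vice above 35 N).
It fails at once if the 96-well plate is shifted by more than 15 mm or tipped (distance of well_plate from where it was at the start of the episode above 0.015 m or angle between well_plate's own z axis and vertical above 0.2 rad).
It fails at once if the bottle is shifted by more than 15 mm or tipped (distance of bottle from where it was at the start of the episode above 0.015 m or angle between bottle's own z axis and vertical above 0.2 rad).
It fails at once if the tip box is shifted by more than 15 mm or tipped (distance of tip_box from where it was at the start of the episode above 0.015 m or angle between tip_box's own z axis and vertical above 0.2 rad).
It also fails if it takes over 69 s, if anything falls off the work surface, if the arm or the gripper's body presses on something with over 40 N, if the wrist force passes 120 N, or if a joint passes its speed limit or range.

### The arm

A 6-joint arm with a two-finger parallel gripper is mounted at the origin on the work surface. World frame = base frame: x ahead of the robot, y to its left, z up, the work surface at z = 0. Lengths are in m, angles in rad, forces in N, time in s.
With the tool pointing down it reaches from about 0.375 to 0.9 m from the base axis. Payload 3.1 kg.
Tool frame: the origin (TCP) lies at the very end of the fingers, on their centre line; the grasp point (between the pads) lies 19 mm behind it; z points along the fingers, y is the direction in which the jaws open and shut (so a half turn about z gives the same grasp; the last joint's range is limited). The gripper opens to 87 mm and grips with 3 to 60 N. Pads are 19 mm wide; open, the fingers measure 117 mm over their backs; the gripper's body (75 mm by 190 mm) begins 51 mm behind the grasp point.
Start: joints at [1.075, 0.527, 1.433, -0, 1.181, -0.178], TCP at [0.195, 0.594, 0.223] pointing down, gripper open.
Joint ranges: [-3.08, 3.08], [-0.75, 2.2], [0.22, 2.44], [-1.43, 4.57], [0, 2.65], [-2.85, 2.85]. Speed limits (rad/s): [2.79, 2.79, 3.14, 3.14, 3.14, 3.14].

### API

Orientations are given as a unit quaternion [x, y, z, w].
In Python, from rig import robot gives the robot as it stands. The module is installed in compiled form; this text tells all that it offers.
- The arm moves only by the tool send_rows, never from a script. Its argument "deltas" is a list of rows, each an object of numbers: "tx", "ty", "tz": the shift along the tool's x, y, z in cm; "rx", "ry", "rz": the turn, a rotation vector about the tool's x, y, z in rad. A call has 1 to 5 rows; each row is the pose to reach, as a shift and turn from the pose commanded when the call began, along the tool's axes at that moment; what a row does not reach only later rows make up. A row lasts 1/12 s, in which the tool goes at most 41.7 mm and 7.16 degrees, less where a joint would pass 70% of its speed; a pose out of reach is approached as far as the arm can. A call with a gripper value outside its range is refused whole. "claw" is the finger opening in cm, from 0 to 8.7, set as the call begins (left out, the last holds). The fingers move at their own pace and stop on an object; "squeeze" is the grip in N (left out, the last holds). Time passes only in rows, so rows that repeat a pose let the fingers close. It gives the time, the measured TCP pose, the force and the opening at its end, in the units of the state.
- robot.get_obs(): the state, without advancing time (a new reading comes with each control period).
- robot.camera(name): name is "scene" or "top" or "wrist"; returns a dict with "color" (480x640x3 uint8, red, green, blue), "z_map" (480x640 float32, m along the optical axis (not along the pixel's ray), 0 where there is no reading), "intrinsics" (3x3 intrinsics, pixels), "distortion" ([k1, k2, p1, p2, k3] as OpenCV has them; the pictures are not rectified), "R" (3x3) and "t" (3): a world point X has camera coordinates R X + t; the wrist camera has in their place "tool_from_camera" (4x4, takes a point from camera to tool coordinates, whose origin is the TCP and whose axes are the flange's). Camera axes: x right, y down, z forward; pixel columns grow to the right and rows downward; lengths in m; the calibration is good to about 2 mm. A picture is of the moment at which its call begins: read the wrist's pose just before it.
- robot.hand_in(): hands the job in, once; it reports no verdict.
Trained networks look in the newest picture that a camera, given by its name, has taken for a name from the list of things; names that differ only in an ending like _2 or _b are one class to them, and where a whole thing is asked for, a point or a joint stands for the part that bears it (a point fixed in the world has none). Each returns a list of dicts, best first, with "p" (0 to 1); they miss things now and then, are a little off and sometimes report something else, mostly with a low value. They report only what shows in the picture. A call takes as long as a camera call. They do not tell look-alikes from the thing itself.
- robot.outline_of(label, camera): "pixels" (480x640 bool, what is visible of it) and "xy" ([column, row] in pixels, amid what is visible of it).
- robot.tip_of(label, camera): "xy" ([column, row] in pixels: a listed point, or the origin of a listed thing).
The state is a dict: "time": time; "q": joint angles; "joint_velocities": joint speeds; "joint_torque": joint torques, N m; "position": TCP position; "tool_rot": TCP orientation; "ft_force": force on the tool from outside, world axes, zero at the start; "moment": the same for the moment, N m; "grip_width": finger opening in m.
Only numpy, scipy, OpenCV 4.12 (cv2) and the standard library are available. Lean on these libraries where they do the work, as an engineer would, in place of code of your own. Each camera call takes 0.05 s, during which the arm holds its last target.

## Working session

There is one attempt and no reset: what is moved stays moved. The work goes in short steps, Python scripts to look and compute and a tool call to move; the robot and the scene stay as the last step left them, time stands still between calls to the robot, and variables do not carry over. Pictures are saved under pics/ and viewed, and the job is handed in when it is done.

Besides the shell and the picture viewer there is one more tool, called after "Call:" as a command line: name --argument value ..., lists and objects as JSON in quotes. send_rows: Moves the arm, as the interface text tells. Its arguments: {"type":"object","properties":{"deltas":{"type":"array","items":{"type":"object","properties":{"tx":{"type":"number"},"ty":{"type":"number"},"tz":{"type":"number"},"rx":{"type":"number"},"ry":{"type":"number"},"rz":{"type":"number"}}}},"claw":{"type":"number"},"squeeze":{"type":"number"}},"required":["deltas"]}

```bash
mkdir -p pics
cat > h.py <<'E'
import numpy as np, cv2
from rig import robot
from scipy.spatial.transform import Rotation as Rot
def save(n,im): cv2.imwrite(f'pics/{n}.png',im[:,:,::-1])
def cam(name):
    o=robot.get_obs(); c=robot.camera(name)
    if name=='wrist':
        T=np.eye(4);T[:3,:3]=Rot.from_quat(o['tool_rot']).as_matrix();T[:3,3]=o['position']
        M=T@np.array(c['tool_from_camera'])
    else:
        M=np.eye(4);R=np.array(c['R']);M[:3,:3]=R.T;M[:3,3]=-R.T@np.array(c['t'])
    c['M']=M;return c
def world(c,px,z=None):
    # px Nx2 ; depth from z_map or plane z
    px=np.asarray(px,float).reshape(-1,2)
    n=cv2.undistortPoints(px.reshape(-1,1,2),np.array(c['intrinsics']),np.array(c['distortion'])).reshape(-1,2)
    d=np.c_[n,np.ones(len(n))]
    if z is None:
        zz=c['z_map'][px[:,1].round().astype(int),px[:,0].round().astype(int)]
        P=d*zz[:,None]
        return P@c['M'][:3,:3].T+c['M'][:3,3]
    D=d@c['M'][:3,:3].T;o=c['M'][:3,3]
    return o+D*((z-o[2])/D[:,2])[:,None]
def cloud(c):
    v,u=np.nonzero(c['z_map']>0); return np.c_[u,v],world(c,np.c_[u,v])
E
python3 - <<'E'
from h import *
o=robot.get_obs(); print(o['time'],o['position'],o['tool_rot'],o['ft_force'],o['grip_width'])
for n in ['scene','top']:
    c=cam(n); save(n,c['color']); print(n,c['M'][:3,3])
    for l in ['file_center','vice','vice_jaw','mat','strip','well_plate','bottle','tip_box']:
        try:
            print(l,'tip',[(np.round(d['xy']),round(d['p'],2)) for d in robot.tip_of(l,n)][:4],'out',[(np.round(d['xy']),round(d['p'],2),d['pixels'].sum()) for d in robot.outline_of(l,n)][:4])
        except Exception as e: print(l,e)
print(robot.get_obs()['time'])
E
```

```text
0.0 [0.19432036 0.59324463 0.22155606] [ 1.57711109e-01  9.87484689e-01 -1.03384775e-03 -3.55110314e-04] [-0.06589995 -0.30500509 -0.01610113] 0.08713857431098686
scene [1.46197965 0.22214555 0.676092  ]
file_center tip [(array([160., 313.]), 0.97)] out [(array([160., 321.]), 0.78, np.int64(1621)), (array([240., 242.]), 0.73, np.int64(860))]
vice tip [(array([444., 221.]), 0.89)] out [(array([449., 212.]), 0.95, np.int64(2214)), (array([370., 264.]), 0.78, np.int64(3133))]
vice_jaw tip [(array([375., 236.]), 0.82), (array([241., 237.]), 0.75), (array([450., 189.]), 0.57), (array([510., 295.]), 0.54)] out [(array([450., 207.]), 0.96, np.int64(2285)), (array([371., 264.]), 0.93, np.int64(3017))]
mat tip [(array([244., 247.]), 0.85)] out []
strip it knows: bottle, file, file_center, mat, tip_box, vice, vice_jaw, well_plate
well_plate tip [(array([285., 340.]), 0.8)] out [(array([286., 341.]), 0.79, np.int64(2572))]
bottle tip [(array([144., 247.]), 0.67)] out [(array([141., 227.]), 0.84, np.int64(1680))]
tip_box tip [(array([507., 294.]), 0.73)] out [(array([514., 283.]), 0.59, np.int64
[... 489 characters left out ...]
ay([183., 343.]), 0.94), (array([254., 233.]), 0.8), (array([380., 255.]), 0.48)] out [(array([189., 341.]), 0.89, np.int64(3165)), (array([258., 234.]), 0.59, np.int64(2767))]
mat tip [(array([378., 251.]), 0.56)] out [(array([388., 253.]), 0.8, np.int64(5105)), (array([307., 143.]), 0.7, np.int64(1806))]
strip it knows: bottle, file, file_center, mat, tip_box, vice, vice_jaw, well_plate
well_plate tip [(array([308., 144.]), 0.72)] out [(array([308., 144.]), 0.57, np.int64(1785))]
bottle tip [(array([477., 241.]), 0.65)] out [(array([482., 240.]), 0.91, np.int64(990))]
tip_box tip [(array([141., 227.]), 0.94), (array([259., 236.]), 0.4)] out [(array([135., 225.]), 0.77, np.int64(2209))]
1.5
```

View pics/scene.png

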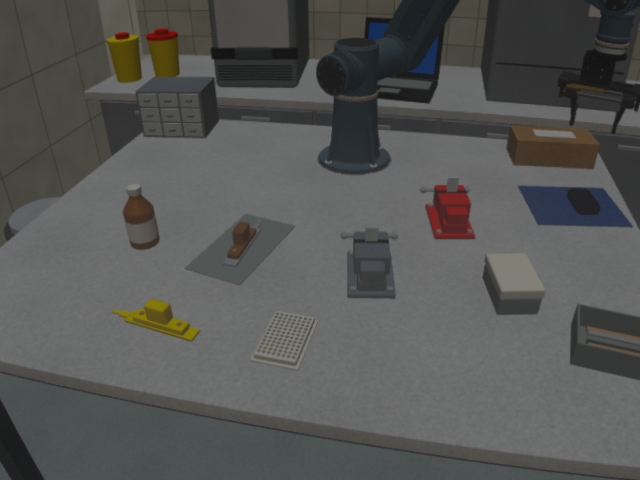

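View pics/top.png

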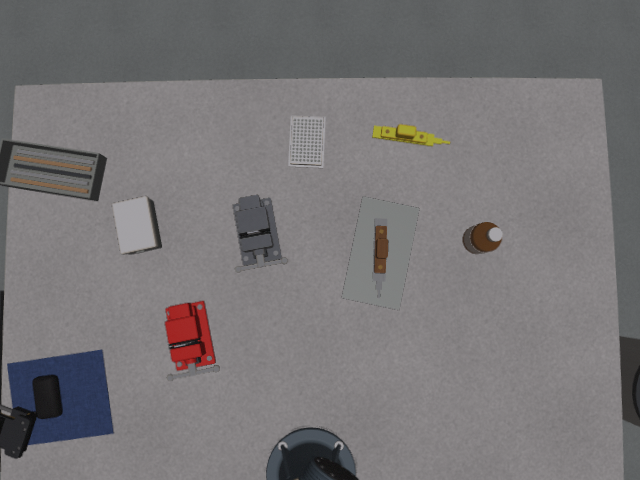

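Grey vice (top 257,232; scene 371,264) is the one meant, while the red one (top 190,338) is a look-alike. The file with brown wood on the grey mat (top 381,250) is meant, and the yellow one (top 404,136) is not. I'll confirm this with an enlarged crop and measure.

Run:
```python
from h import *
import pickle
c=cam('top'); pickle.dump(c,open('top.pkl','wb'))
crop=c['color'][180:320,215:435]; save('crop1',cv2.resize(crop,None,fx=3.6,fy=3.6,interpolation=cv2.INTER_CUBIC))
uv,P=cloud(c)
def sel(u0,u1,v0,v1,z0,z1):
    m=(uv[:,0]>u0)&(uv[:,0]<u1)&(uv[:,1]>v0)&(uv[:,1]<v1)&(P[:,2]>z0)&(P[:,2]<z1)
    return uv[m],P[m]
def rect(p):
    r=cv2.minAreaRect((p[:,:2]*1000).astype(np.float32)); return np.round(r[0],1),np.round(r[1],1),round(r[2],2)
for nm,a in {'jaws':(225,290,185,280,.065,.09),'strip':(225,290,185,280,.1,.14),'vice base':(225,290,185,280,.006,.2),
 'grip':(360,400,205,300,.045,.07),'wood':(360,400,205,300,.012,.07),'fileblade':(360,400,205,300,.006,.07)}.items():
    u,p=sel(*a); 
    if len(p): print(nm,len(p),rect(p),p.mean(0).round(4),np.percentile(p[:,2],[5,50,95]).round(4), 'px',u.mean(0))
print('bench z',np.median(sel(300,330,200,300,-.1,.1)[1][:,2]), 'mat',np.median(sel(350,370,270,285,-.1,.1)[1][:,2]))
# mat colour outline
for l in ['mat','vice','file','file_center']:
    for d in robot.outline_of(l,'top')[:3]:
        v,u=np.nonzero(d['pixels']); w=world(c,np.c_[u,v],z=.003 if l=='mat' else .0); print(l,round(d['p'],2),np.round(d['xy']),rect(w))
for l in ['vice_jaw','file_center']:
    for d in robot.tip_of(l,'top'): print(l,np.round(d['xy'],1),round(d['p'],2),world(c,d['xy'],z=.08 if l=='vice_jaw' else .03).round(4))
```

```text
jaws 1501 (array([578.9, 126.8]), array([124.3,  70.1]), 9.85) [0.574  0.1255 0.078 ] [0.0693 0.0789 0.0833] px [252.47768155 223.89606929]
strip 22 (array([552.8, 121.8]), array([ 3.1, 24.4]), 10.74) [0.5526 0.1221 0.11  ] [0.104  0.1107 0.1145] px [252.31818182 231.77272727]
vice base 2821 (array([559.9, 118.7]), array([225.6, 147. ]), 4.33) [0.5558 0.119  0.0547] [0.0095 0.0703 0.0829] px [256.38957816 232.78979085]
grip 221 (array([ 517.3, -168.3]), array([25. , 43.7]), 88.02) [ 0.5174 -0.1681  0.0567] [0.0499 0.057  0.0611] px [381.70588235 248.19909502]
wood 603 (array([ 508.4, -167.9]), array([ 28.4, 163.8]), 87.86) [ 0.5163 -0.1675  0.0348] [0.0166 0.0244 0.0599] px [380.31509121 249.38308458]
fileblade 1214 (array([ 511.5, -170.3]), array([ 91.3, 221.9]), 88.91) [ 0.5098 -0.1677  0.0212] [0.0063 0.0118 0.0587] px [379.72487644 252.55436573]
bench z 0.00014326273603382234 mat 0.0038141011841126282
mat 0.66 [386. 252.] (array([ 511.3, -171.4]), array([140.4, 250.5]), 77.55)
vice 0.8 [257. 234.] (array([565., 129.]), array([177.6, 127.1]), 10.57)
vice 0.73 [191. 340.] (array([309.1, 293.3]), array([175. , 124.8]), 11.39)
file 0.95 [403. 135.] (array([ 801. , -254.6]), array([185.4,  43. ]), 79.94)
file 0.76 [381. 254.] (array([ 496.2, -171.5]), array([ 34.9, 187.3]), 87.16)
file_center 0.78 [402. 136.] (array([ 801.3, -253.1]), array([187.8,  42.6]), 81.78)
file_center 0.68 [382. 250.] (array([ 499.8, -170.5]), array([ 33.4, 185.1]), 87.05)
vice_jaw [254.  231.7] 0.78 [[0.5558 0.1218 0.08  ]]
vice_jaw [180.  343.5] 0.64 [[0.3074 0.2871 0.08  ]]
file_center [383.8 246.9] 0.7 [[ 0.5223 -0.1764  0.03  ]]
file_center [401.8 135.7] 0.68 [[ 0.7889 -0.2261  0.03  ]]
```

View pics/crop1.png

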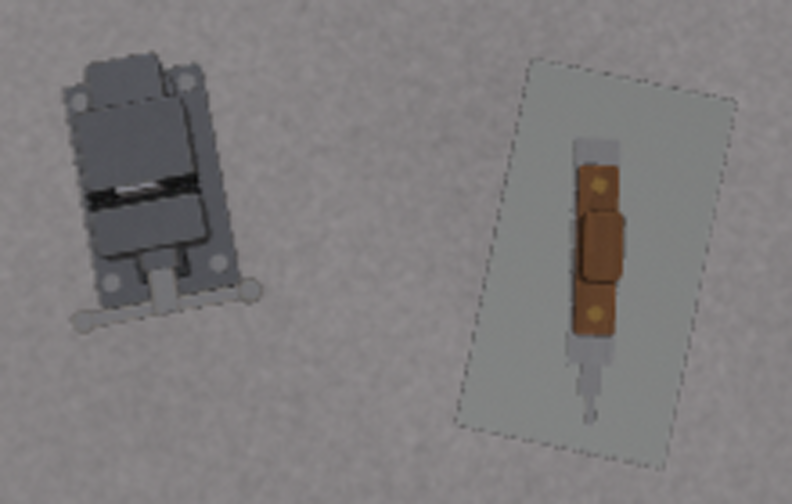

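Crop confirms this. The grey vice's jaw gap is at crop (135,188), with a bright strip in it and a yaw of about +10°. The brown file lies on the grey mat with its square toe up (597,140), away from the robot, and its tang at (590,415). I'm moving over the file.

Call:
send_rows --deltas '[{"tx": -2.7, "ty": -3.1}, {"tx": -5.4, "ty": -6.2}, {"tx": -8.1, "ty": -9.3}, {"tx": -10.8, "ty": -12.4}, {"tx": -13.5, "ty": -15.5}]'

```text
schema error: expected keys tx, ty, tz, rx, ry, rz
```

Call:
send_rows --deltas '[{"tx": -2.7, "ty": -3.1}, {"tx": -5.4, "ty": -6.2}, {"tx": -8.1, "ty": -9.3}, {"tx": -10.8, "ty": -12.4}, {"tx": -13.5, "ty": -15.5}]'

```text
schema error: expected keys tx, ty, tz, rx, ry, rz
```

Call:
send_rows --deltas '[{"tx": -2.7, "ty": -3.1, "tz": 0, "rx": 0, "ry": 0, "rz": 0}, {"tx": -5.4, "ty": -6.2, "tz": 0, "rx": 0, "ry": 0, "rz": 0}, {"tx": -8.1, "ty": -9.3, "tz": 0, "rx": 0, "ry": 0, "rz": 0}, {"tx": -10.8, "ty": -12.4, "tz": 0, "rx": 0, "ry": 0, "rz": 0}, {"tx": -13.5, "ty": -15.5, "tz": 0, "rx": 0, "ry": 0, "rz": 0}]'

```text
time: 2.27
position: [0.275, 0.403, 0.2227]
tool_rot: [0.157, 0.988, 0.0, 0.0]
ft_force: [1.2, -0.2, 1.3]
grip_width: 0.0869
```

Call:
send_rows --deltas '[{"tx": -2.7, "ty": -3.1, "tz": 0, "rx": 0, "ry": 0, "rz": 0}, {"tx": -5.4, "ty": -6.2, "tz": 0, "rx": 0, "ry": 0, "rz": 0}, {"tx": -8.1, "ty": -9.3, "tz": 0, "rx": 0, "ry": 0, "rz": 0}, {"tx": -10.8, "ty": -12.4, "tz": 0, "rx": 0, "ry": 0, "rz": 0}, {"tx": -13.5, "ty": -15.5, "tz": 0, "rx": 0, "ry": 0, "rz": 0}]'

```text
time: 2.68
position: [0.3552, 0.2135, 0.2229]
tool_rot: [0.157, 0.988, 0.0, 0.001]
ft_force: [1.2, -1.1, 0.3]
grip_width: 0.0867
```

Call:
send_rows --deltas '[{"tx": -2.7, "ty": -3.1, "tz": 0, "rx": 0, "ry": 0, "rz": 0}, {"tx": -5.4, "ty": -6.2, "tz": 0, "rx": 0, "ry": 0, "rz": 0}, {"tx": -8.1, "ty": -9.3, "tz": 0, "rx": 0, "ry": 0, "rz": 0}, {"tx": -10.8, "ty": -12.4, "tz": 0, "rx": 0, "ry": 0, "rz": 0}, {"tx": -13.5, "ty": -15.5, "tz": 0, "rx": 0, "ry": 0, "rz": 0}]'

```text
time: 3.1
position: [0.4352, 0.0238, 0.2229]
tool_rot: [0.158, 0.987, 0.0, 0.0]
ft_force: [0.5, -0.0, -0.9]
grip_width: 0.0871
```

Call:
send_rows --deltas '[{"tx": -2.7, "ty": -3.1, "tz": 0, "rx": 0, "ry": 0, "rz": 0.12}, {"tx": -5.4, "ty": -6.2, "tz": 0, "rx": 0, "ry": 0, "rz": 0.24}, {"tx": -8.1, "ty": -9.3, "tz": 0, "rx": 0, "ry": 0, "rz": 0.36}, {"tx": -10.8, "ty": -12.4, "tz": 0, "rx": 0, "ry": 0, "rz": 0.48}, {"tx": -13.5, "ty": -15.5, "tz": 0, "rx": 0, "ry": 0, "rz": 0.6}]'

```text
time: 3.52
position: [0.5151, -0.1657, 0.2227]
tool_rot: [0.446, 0.895, 0.0, 0.0]
ft_force: [0.4, 1.5, 0.6]
grip_width: 0.0873
```

Call:
send_rows --deltas '[{"tx": 0, "ty": 0, "tz": 1, "rx": 0, "ry": 0, "rz": 0.12}, {"tx": 0, "ty": 0, "tz": 2, "rx": 0, "ry": 0, "rz": 0.24}, {"tx": 0, "ty": 0, "tz": 3, "rx": 0, "ry": 0, "rz": 0.36}, {"tx": 0, "ty": 0, "tz": 4, "rx": 0, "ry": 0, "rz": 0.48}, {"tx": 0, "ty": 0, "tz": 5, "rx": 0, "ry": 0, "rz": 0.6}]'

```text
time: 3.93
position: [0.5147, -0.1638, 0.1721]
tool_rot: [0.69, 0.724, 0.0, 0.0]
ft_force: [0.2, -0.2, 1.0]
grip_width: 0.0872
```

Call:
send_rows --deltas '[{"tx": 0, "ty": 0, "tz": 1, "rx": 0, "ry": 0, "rz": 0.09}, {"tx": 0, "ty": 0, "tz": 2, "rx": 0, "ry": 0, "rz": 0.09}, {"tx": 0, "ty": 0, "tz": 3, "rx": 0, "ry": 0, "rz": 0.09}, {"tx": 0, "ty": 0, "tz": 3, "rx": 0, "ry": 0, "rz": 0.09}]'

```text
time: 4.27
position: [0.5135, -0.1629, 0.1407]
tool_rot: [0.719, 0.695, -0.001, -0.002]
ft_force: [-0.7, 0.8, 0.4]
grip_width: 0.0872
```

Run:
```python
from h import *
import pickle
c=cam('wrist'); save('wrist1',c['color']); pickle.dump(c,open('w1.pkl','wb'))
o=robot.get_obs(); print(o['time'],o['position'],o['tool_rot'],o['ft_force'],o['q'])
print([(np.round(d['xy']),round(d['p'],2),world(c,d['xy'],z=.03).round(4)) for d in robot.tip_of('file_center','wrist')])
uv,P=cloud(c)
m=(abs(P[:,0]-.517)<.1)&(abs(P[:,1]+.168)<.045)
for a,b in [(.05,.07),(.014,.07),(.0065,.014)]:
    p=P[m&(P[:,2]>a)&(P[:,2]<b)]
    if len(p): print(a,len(p),cv2.minAreaRect((p[:,:2]*1000).astype(np.float32)),np.median(p[:,2]))
```

```text
4.3167 [ 0.51393906 -0.16307771  0.14152354] [ 7.19154092e-01  6.94849470e-01 -3.68302010e-04 -1.21207365e-03] [-0.03982622  0.78032046 -0.0759322 ] [-5.14596337e-01  5.27489110e-01  1.72447427e+00 -2.28045950e-05
  8.92162800e-01 -4.80208354e-01]
[]
0.05 2740 ((520.9481201171875, -168.82322692871094), (26.32735252380371, 44.50344467163086), 86.75621032714844) 0.058462572171407476
0.014 6883 ((520.7582397460938, -168.86590576171875), (27.685239791870117, 112.01781463623047), 86.92048645019531) 0.02427069316026559
0.0065 3032 ((506.8299560546875, -154.1251220703125), (58.30087661743164, 178.48434448242188), 86.98806762695312) 0.008975662986545146
```

View pics/wrist1.png

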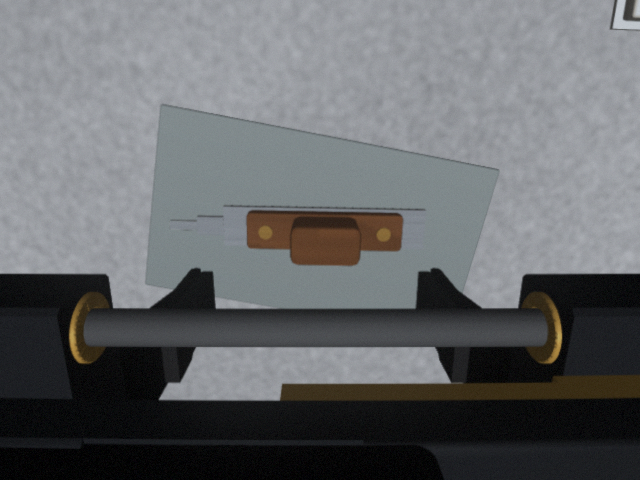

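The wrist image shows the file block centred near (325,235), between the open fingers, on the mat. The wrist depth gives grip 44.5x26 mm at (0.5208,-0.1688), top at 58 mm and yaw -3.1°, which matches the given sizes and is within 4 mm of the top view. I'm going down to grip it.

Call:
send_rows --deltas '[{"tx": -0.2, "ty": 0.3, "tz": 2, "rx": 0, "ry": 0, "rz": 0.02}, {"tx": -0.5, "ty": 0.6, "tz": 4, "rx": 0, "ry": 0, "rz": 0.02}, {"tx": -0.5, "ty": 0.6, "tz": 6, "rx": 0, "ry": 0, "rz": 0.02}, {"tx": -0.5, "ty": 0.6, "tz": 7.5, "rx": 0, "ry": 0, "rz": 0.02}, {"tx": -0.5, "ty": 0.6, "tz": 8.5, "rx": 0, "ry": 0, "rz": 0.02}]'

```text
time: 4.78
position: [0.5204, -0.1687, 0.0567]
tool_rot: [0.726, 0.687, -0.0, -0.0]
ft_force: [-0.3, -0.3, -0.7]
grip_width: 0.0871
```

Call:
send_rows --deltas '[{"tx": 0, "ty": 0, "tz": 1, "rx": 0, "ry": 0, "rz": 0}, {"tx": 0, "ty": 0, "tz": 2, "rx": 0, "ry": 0, "rz": 0}, {"tx": 0, "ty": 0, "tz": 2.7, "rx": 0, "ry": 0, "rz": 0}, {"tx": 0, "ty": 0, "tz": 2.7, "rx": 0, "ry": 0, "rz": 0}]'

```text
time: 5.12
position: [0.52, -0.1684, 0.0295]
tool_rot: [0.727, 0.687, -0.0, -0.001]
ft_force: [0.1, -0.4, -0.5]
grip_width: 0.087
```

Run:
```python
from h import *
c=cam('wrist'); save('wrist2',c['color'])
o=robot.get_obs(); print(o['time'],o['position'],o['tool_rot'],o['ft_force'],o['q'])
```

```text
5.1667 [ 0.52024856 -0.16856293  0.03014631] [ 7.26567752e-01  6.87094684e-01 -1.43875011e-04 -4.20878483e-04] [-0.10152092  0.90930289  0.02745765] [-5.17705852e-01  7.20862409e-01  1.76692772e+00 -4.93457221e-05
  6.54691595e-01 -4.61836092e-01]
```

View pics/wrist2.png

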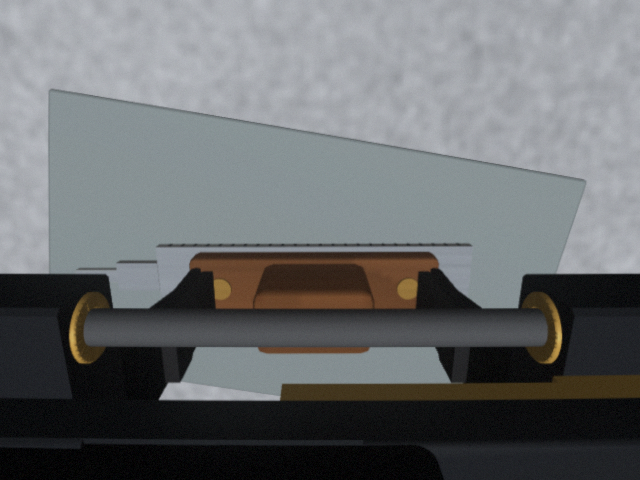

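The wrist picture shows the grip (315,310) midway between the fingers (195 and 440), with the backing below the finger tips. I'm lowering 2.5 mm and closing.

Call:
send_rows --deltas '[{"tx": 0, "ty": 0, "tz": 0.15, "rx": 0, "ry": 0, "rz": 0}, {"tx": 0, "ty": 0, "tz": 0.25, "rx": 0, "ry": 0, "rz": 0}]'

```text
time: 5.33
position: [0.5209, -0.1689, 0.0286]
tool_rot: [0.727, 0.687, 0.0, 0.001]
ft_force: [0.1, 0.8, -0.2]
grip_width: 0.0872
```

Call:
send_rows --deltas '[{"tx": 0, "ty": 0, "tz": 0, "rx": 0, "ry": 0, "rz": 0}, {"tx": 0, "ty": 0, "tz": 0, "rx": 0, "ry": 0, "rz": 0}, {"tx": 0, "ty": 0, "tz": 0, "rx": 0, "ry": 0, "rz": 0}, {"tx": 0, "ty": 0, "tz": 0, "rx": 0, "ry": 0, "rz": 0}, {"tx": 0, "ty": 0, "tz": 0, "rx": 0, "ry": 0, "rz": 0}]' --claw 2 --squeeze 50

```text
time: 5.75
position: [0.5205, -0.1687, 0.0282]
tool_rot: [0.727, 0.687, 0.0, 0.0]
ft_force: [-0.3, 0.1, -0.4]
grip_width: 0.0615
```

Call:
send_rows --deltas '[{"tx": 0, "ty": 0, "tz": 0, "rx": 0, "ry": 0, "rz": 0}, {"tx": 0, "ty": 0, "tz": 0, "rx": 0, "ry": 0, "rz": 0}, {"tx": 0, "ty": 0, "tz": 0, "rx": 0, "ry": 0, "rz": 0}]'

```text
time: 6.0
position: [0.5201, -0.1686, 0.028]
tool_rot: [0.727, 0.687, -0.0, -0.0]
ft_force: [-0.0, 0.0, 1.0]
grip_width: 0.0446
```

Run:
```python
from h import *
for i in range(2):
    o=robot.get_obs(); print(o['time'],o['position'],o['tool_rot'],o['ft_force'],o['grip_width'],o['moment'])
```

```text
6.0 [ 0.52012808 -0.168597    0.0280399 ] [ 7.26602401e-01  6.87058075e-01 -1.70181854e-04 -3.50619032e-04] [-0.0175977   0.01342969  0.97049568] 0.04459523178923154 [-0.09491189  0.23677152 -0.02011772]
6.0 [ 0.52012808 -0.168597    0.0280399 ] [ 7.26602401e-01  6.87058075e-01 -1.70181854e-04 -3.50619032e-04] [-0.0175977   0.01342969  0.97049568] 0.04459523178923154 [-0.09491189  0.23677152 -0.02011772]
```

Call:
send_rows --deltas '[{"tx": 0, "ty": 0, "tz": -2, "rx": 0, "ry": 0, "rz": 0}, {"tx": 0, "ty": 0, "tz": -5, "rx": 0, "ry": 0, "rz": 0}, {"tx": 0, "ty": 0, "tz": -9, "rx": 0, "ry": 0, "rz": 0}, {"tx": 0, "ty": 0, "tz": -13, "rx": 0, "ry": 0, "rz": 0}, {"tx": 0, "ty": 0, "tz": -16, "rx": 0, "ry": 0, "rz": 0}]'

```text
time: 6.42
position: [0.5207, -0.1688, 0.1905]
tool_rot: [0.727, 0.687, 0.0, 0.001]
ft_force: [1.5, -1.3, -2.3]
grip_width: 0.0446
```

Call:
send_rows --deltas '[{"tx": 3, "ty": -0.4, "tz": 0, "rx": 0, "ry": 0, "rz": 0}, {"tx": 7, "ty": -0.9, "tz": 0, "rx": 0, "ry": 0, "rz": 0}, {"tx": 11, "ty": -1.4, "tz": 0, "rx": 0, "ry": 0, "rz": 0}, {"tx": 15, "ty": -1.9, "tz": 0, "rx": 0, "ry": 0, "rz": 0}, {"tx": 18.6, "ty": -2.4, "tz": 0, "rx": 0, "ry": 0, "rz": 0}]'

```text
time: 6.83
position: [0.5056, 0.0205, 0.1877]
tool_rot: [0.727, 0.687, -0.0, -0.001]
ft_force: [0.4, -0.0, -3.2]
grip_width: 0.0448
```

Call:
send_rows --deltas '[{"tx": 3.5, "ty": -0.4, "tz": 0, "rx": 0, "ry": 0, "rz": -0.06}, {"tx": 6.5, "ty": -0.8, "tz": 0, "rx": 0, "ry": 0, "rz": -0.12}, {"tx": 9.3, "ty": -1.2, "tz": 0, "rx": 0, "ry": 0, "rz": -0.18}, {"tx": 9.3, "ty": -1.2, "tz": 0, "rx": 0, "ry": 0, "rz": -0.23}, {"tx": 9.3, "ty": -1.2, "tz": 0, "rx": 0, "ry": 0, "rz": -0.23}]'

```text
time: 7.25
position: [0.499, 0.1136, 0.1875]
tool_rot: [0.641, 0.767, -0.001, -0.001]
ft_force: [0.5, -1.0, -2.5]
grip_width: 0.0443
```

Run:
```python
from h import *
import pickle
c=cam('wrist'); save('wrist3',c['color']); pickle.dump(c,open('w3.pkl','wb'))
c2=cam('top'); save('top3',cv2.resize(c2['color'][130:330,160:460],None,fx=2.6,fy=2.6)); pickle.dump(c2,open('t3.pkl','wb'))
o=robot.get_obs(); print(o['time'],o['position'],o['tool_rot'],o['ft_force'],o['q'],o['moment'])
uv,P=cloud(c)
print(P[:,2].min(),P[:,2].max())
M=c['M']; R=Rot.from_quat(o['tool_rot']).as_matrix()
L=(P-o['position'])@R
m=(np.abs(L[:,1])<.13)&(np.abs(L[:,0])<.05)&(L[:,2]>-.06)&(L[:,2]<.05)
for a,b in [(-.04,-.02),(0,.012),(.012,.04)]:
    p=L[m&(L[:,2]>a)&(L[:,2]<b)]; print(a,b,len(p),np.percentile(p,[2,50,98],axis=0).round(4).tolist() if len(p) else '')
```

```text
7.35 [0.49976246 0.1118536  0.18767827] [ 6.43280250e-01  7.65630675e-01 -3.90546120e-04 -1.92960050e-04] [ 0.42540239  0.33332162 -2.98203329] [ 1.92044689e-03  4.25771804e-01  1.74975927e+00 -4.23080461e-04
  9.66860227e-01 -1.71085379e-01] [-0.11975508  0.00868464  0.01287098]
-0.0020459183268736747 0.3090504699858869
-0.04 -0.02 5013 [[-0.0096, -0.0301, -0.0375], [0.0121, 0.0008, -0.0292], [0.0144, 0.0318, -0.0206]]
0 0.012 5453 [[-0.0058, -0.0513, 0.0026], [0.0116, 0.0003, 0.0057], [0.015, 0.0528, 0.0114]]
0.012 0.04 5559 [[0.0029, -0.1055, 0.0126], [0.0143, -0.0162, 0.0193], [0.0166, 0.0739, 0.0235]]
```

View pics/wrist3.png

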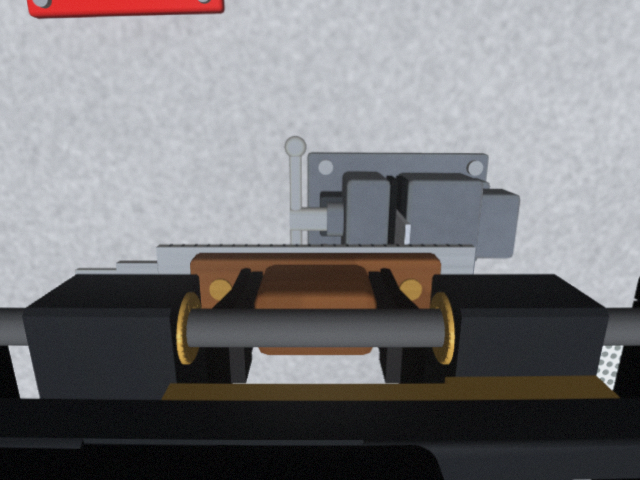

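View pics/top3.png

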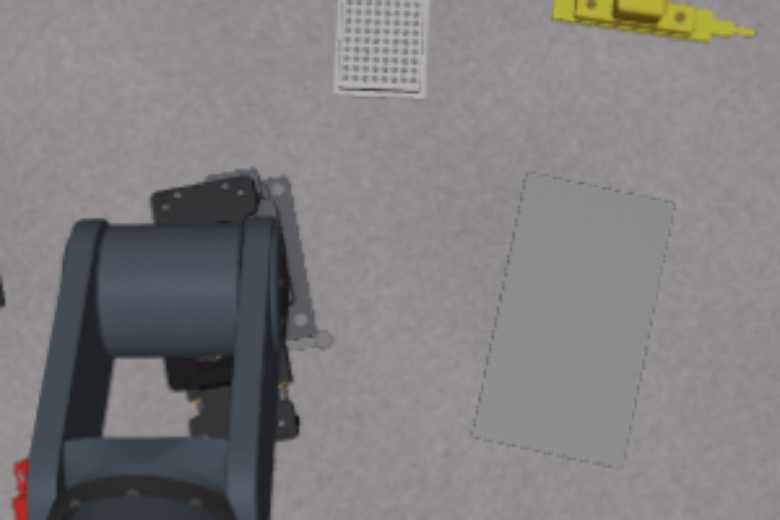

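The wrist view shows the file level and centred in the fingers, parallel to the grey vice. The strip is at (405,232), under the front part of the file, and the toe is at (475,260). I'm measuring the strip from this view.

Run:
```python
from h import *
import pickle
c=pickle.load(open('w3.pkl','rb'))
o=robot.get_obs(); R=Rot.from_quat(o['tool_rot']).as_matrix()
print(Rot.from_quat(o['tool_rot']).as_matrix().round(4)[:,1])
uv,P=cloud(c)
m=(abs(P[:,0]-.553)<.025)&(abs(P[:,1]-.122)<.045)&(P[:,2]>.09)&(P[:,2]<.13)
p=P[m]; print(len(p),p.mean(0),p.min(0),p.max(0)); print(uv[m].min(0),uv[m].max(0))
for z0,z1 in [(.09,.1),(.1,.107),(.107,.111),(.111,.114),(.114,.118),(.118,.13)]:
    q=p[(p[:,2]>z0)&(p[:,2]<z1)]; print(z0,len(q),q.mean(0).round(4) if len(q) else '')
m=(P[:,2]>.074)&(P[:,2]<.084)&(abs(P[:,0]-.57)<.12)&(abs(P[:,1]-.14)<.09)
p=P[m]; print(cv2.minAreaRect((p[:,:2]*1000).astype(np.float32)),np.median(p[:,2]))
```

```text
[ 9.850e-01  1.724e-01 -8.000e-04]
313 [0.55374895 0.12813339 0.10430848] [0.5518586  0.11699555 0.0901078 ] [0.55675876 0.13508665 0.11354294]
[398 216] [410 244]
0.09 102 [0.5535 0.1274 0.0952]
0.1 69 [0.5533 0.1284 0.1038]
0.107 47 [0.5536 0.1285 0.1093]
0.111 95 [0.5544 0.1286 0.1119]
0.114 0 
0.118 0 
((577.5399169921875, 128.66937255859375), (116.4871826171875, 65.97660064697266), 10.12739086151123) 0.0807269352630596
```

Call:
send_rows --deltas '[{"tx": 0, "ty": 0, "tz": 1.5, "rx": 0, "ry": 0, "rz": 0}, {"tx": 0, "ty": 0, "tz": 3, "rx": 0, "ry": 0, "rz": 0}, {"tx": 0, "ty": 0, "tz": 4, "rx": 0, "ry": 0, "rz": 0}, {"tx": 0, "ty": 0, "tz": 4.2, "rx": 0, "ry": 0, "rz": 0}, {"tx": 0, "ty": 0, "tz": 4.4, "rx": 0, "ry": 0, "rz": 0}]'

```text
time: 7.77
position: [0.5, 0.1111, 0.1435]
tool_rot: [0.644, 0.765, -0.0, -0.001]
ft_force: [0.8, 0.2, -2.2]
grip_width: 0.0446
```

Call:
send_rows --deltas '[{"tx": 0, "ty": 0, "tz": 0.1, "rx": 0, "ry": 0, "rz": 0}, {"tx": 0, "ty": 0, "tz": 0.2, "rx": 0, "ry": 0, "rz": 0}, {"tx": 0, "ty": 0, "tz": 0.3, "rx": 0, "ry": 0, "rz": 0}, {"tx": 0, "ty": 0, "tz": 0.3, "rx": 0, "ry": 0, "rz": 0}]'

```text
time: 8.1
position: [0.5004, 0.1119, 0.1414]
tool_rot: [0.643, 0.766, 0.0, 0.0]
ft_force: [-0.9, 0.1, -2.4]
grip_width: 0.0445
```

Call:
send_rows --deltas '[{"tx": 0, "ty": 0, "tz": 0.05, "rx": 0, "ry": 0, "rz": 0}, {"tx": 0, "ty": 0, "tz": 0.1, "rx": 0, "ry": 0, "rz": 0}, {"tx": 0, "ty": 0, "tz": 0.15, "rx": 0, "ry": 0, "rz": 0}, {"tx": 0, "ty": 0, "tz": 0.15, "rx": 0, "ry": 0, "rz": 0}]'

```text
time: 8.43
position: [0.5001, 0.1119, 0.1396]
tool_rot: [0.643, 0.766, 0.0, 0.0]
ft_force: [-0.7, 0.1, -2.1]
grip_width: 0.0447
```

Call:
send_rows --deltas '[{"tx": 0, "ty": 0, "tz": 0.05, "rx": 0, "ry": 0, "rz": 0}, {"tx": 0, "ty": 0, "tz": 0.1, "rx": 0, "ry": 0, "rz": 0}, {"tx": 0, "ty": 0, "tz": 0.1, "rx": 0, "ry": 0, "rz": 0}]'

```text
time: 8.68
position: [0.5001, 0.1119, 0.1384]
tool_rot: [0.643, 0.766, -0.0, -0.0]
ft_force: [0.5, 0.1, -1.8]
grip_width: 0.0447
```

Call:
send_rows --deltas '[{"tx": 0, "ty": 0, "tz": 0.05, "rx": 0, "ry": 0, "rz": 0}, {"tx": 0, "ty": 0, "tz": 0.05, "rx": 0, "ry": 0, "rz": 0}]'

```text
time: 8.85
position: [0.5001, 0.1119, 0.1379]
tool_rot: [0.643, 0.766, -0.0, -0.0]
ft_force: [0.3, -0.7, -1.9]
grip_width: 0.0446
```

Call:
send_rows --deltas '[{"tx": 0, "ty": 0, "tz": 0.05, "rx": 0, "ry": 0, "rz": 0}, {"tx": 0, "ty": 0, "tz": 0.05, "rx": 0, "ry": 0, "rz": 0}]'

```text
time: 9.02
position: [0.5001, 0.1119, 0.1375]
tool_rot: [0.643, 0.766, -0.0, -0.0]
ft_force: [0.1, -0.3, -2.7]
grip_width: 0.0447
```

Run:
```python
from h import *
o=robot.get_obs(); print(o['time'],o['position'],o['tool_rot'],o['ft_force'],o['moment'])
```

```text
9.0167 [0.50009592 0.11188364 0.13748414] [ 6.42991795e-01  7.65873063e-01 -4.00851968e-05 -4.27195733e-05] [ 0.06633204 -0.2761068  -2.66720083] [-0.09766944  0.02561257 -0.01985935]
```

Call:
send_rows --deltas '[{"tx": 0, "ty": 0, "tz": 0.05, "rx": 0, "ry": 0, "rz": 0}, {"tx": 0, "ty": 0, "tz": 0.05, "rx": 0, "ry": 0, "rz": 0}]'

```text
time: 9.18
position: [0.5001, 0.1119, 0.137]
tool_rot: [0.643, 0.766, -0.0, -0.0]
ft_force: [-0.5, -0.2, -3.2]
grip_width: 0.0448
```

Call:
send_rows --deltas '[{"tx": 0, "ty": 0, "tz": 0.05, "rx": 0, "ry": 0, "rz": 0}, {"tx": 0, "ty": 0, "tz": 0.05, "rx": 0, "ry": 0, "rz": 0}]'

```text
time: 9.35
position: [0.5001, 0.1119, 0.1365]
tool_rot: [0.643, 0.766, -0.0, -0.0]
ft_force: [0.1, 0.0, -2.4]
grip_width: 0.0447
```

Run:
```python
from h import *
o=robot.get_obs(); print(o['time'],o['position'],o['tool_rot'],o['ft_force'],o['moment'])
```

```text
9.35 [0.5000857  0.11189074 0.13647475] [ 6.42983603e-01  7.65879939e-01 -4.93095602e-05 -5.17322042e-05] [ 0.13365551  0.03722029 -2.38295031] [-0.07981795  0.06398244  0.00343285]
```

Call:
send_rows --deltas '[{"tx": 0, "ty": 0, "tz": 0.05, "rx": 0, "ry": 0, "rz": 0}, {"tx": 0, "ty": 0, "tz": 0.05, "rx": 0, "ry": 0, "rz": 0}]'

```text
time: 9.52
position: [0.5001, 0.1119, 0.136]
tool_rot: [0.643, 0.766, -0.0, -0.0]
ft_force: [-0.4, 0.3, -1.7]
grip_width: 0.0446
```

Run:
```python
from h import *
o=robot.get_obs(); print(o['time'],o['position'],o['tool_rot'],o['ft_force'],o['moment'])
```

```text
9.5167 [0.50011243 0.11188575 0.13597632] [ 6.43009373e-01  7.65858306e-01 -2.13326900e-05 -3.46224726e-05] [-0.43139046  0.32383293 -1.720142  ] [-0.10099198  0.04171781  0.03009794]
```

Call:
send_rows --deltas '[{"tx": 0, "ty": 0, "tz": 0.05, "rx": 0, "ry": 0, "rz": 0}, {"tx": 0, "ty": 0, "tz": 0.05, "rx": 0, "ry": 0, "rz": 0}]'

```text
time: 9.68
position: [0.5004, 0.1119, 0.1358]
tool_rot: [0.643, 0.766, 0.0, 0.0]
ft_force: [-0.7, 0.3, -1.3]
grip_width: 0.0448
```

Run:
```python
from h import *
o=robot.get_obs(); print(o['time'],o['position'],o['tool_rot'],o['ft_force'],o['moment'])
```

```text
9.6833 [0.50042398 0.1119303  0.13577723] [6.43004556e-01 7.65862268e-01 2.59030042e-04 2.46126353e-04] [-0.69442992  0.26203011 -1.28904372] [-0.01953239  0.01000652 -0.01067483]
```

Call:
send_rows --deltas '[{"tx": 0, "ty": 0, "tz": 0.05, "rx": 0, "ry": 0, "rz": 0}, {"tx": 0, "ty": 0, "tz": 0.05, "rx": 0, "ry": 0, "rz": 0}]'

```text
time: 9.85
position: [0.5008, 0.112, 0.1356]
tool_rot: [0.643, 0.766, 0.001, 0.001]
ft_force: [-0.8, 0.4, 3.0]
grip_width: 0.0444
```

Run:
```python
from h import *
o=robot.get_obs(); print(o['time'],o['position'],o['tool_rot'],o['ft_force'],o['moment'])
```

```text
9.85 [0.50077133 0.1119635  0.13563056] [6.42995048e-01 7.65869867e-01 6.02497654e-04 5.92572382e-04] [-0.83180633  0.42338047  3.00872511] [-0.01411075 -0.08632621  0.02289506]
```

Contact was felt at TCP z ≈ 0.1357, so the edge is about 0.1106. Pressing about 5.5 N. Starting stroke 1.

Call:
send_rows --deltas '[{"tx": 0, "ty": 0.2, "tz": 0, "rx": 0, "ry": 0, "rz": 0}, {"tx": 0, "ty": 0.5, "tz": 0, "rx": 0, "ry": 0, "rz": 0}, {"tx": 0, "ty": 0.8, "tz": 0, "rx": 0, "ry": 0, "rz": 0}, {"tx": 0, "ty": 1.1, "tz": 0, "rx": 0, "ry": 0, "rz": 0}]'

```text
time: 10.18
position: [0.5082, 0.1134, 0.1354]
tool_rot: [0.643, 0.766, -0.002, -0.002]
ft_force: [-8.3, -2.4, 10.6]
grip_width: 0.0446
```

Run:
```python
from h import *
o=robot.get_obs(); print(o['time'],o['position'],o['tool_rot'],o['ft_force'],o['moment'])
```

```text
10.1833 [0.50823504 0.11341615 0.13537724] [ 0.64276391  0.76605766 -0.00244438 -0.00206161] [-8.33191213 -2.41804651 10.62156057] [-0.42730602  1.0767828  -0.02617656]
```

Call:
send_rows --deltas '[{"tx": 0, "ty": 0.3, "tz": -0.04, "rx": 0, "ry": 0, "rz": 0}, {"tx": 0, "ty": 0.7, "tz": -0.05, "rx": 0, "ry": 0, "rz": 0}, {"tx": 0, "ty": 1.1, "tz": -0.05, "rx": 0, "ry": 0, "rz": 0}, {"tx": 0, "ty": 1.5, "tz": -0.05, "rx": 0, "ry": 0, "rz": 0}]'

```text
time: 10.52
position: [0.5229, 0.1162, 0.1356]
tool_rot: [0.643, 0.766, -0.002, -0.002]
ft_force: [-7.2, -1.9, 7.6]
grip_width: 0.0449
```

Run:
```python
from h import *
o=robot.get_obs(); print(o['time'],o['position'],o['tool_rot'],o['ft_force'],o['moment'])
```

```text
10.5167 [0.52285693 0.11621686 0.13560755] [ 0.64279976  0.76602679 -0.00243104 -0.00234771] [-7.19411918 -1.86124751  7.60848121] [-0.2724268   0.90976521  0.02294739]
```

Call:
send_rows --deltas '[{"tx": 0, "ty": 0.4, "tz": -0.02, "rx": 0, "ry": 0, "rz": 0}, {"tx": 0, "ty": 0.8, "tz": -0.02, "rx": 0, "ry": 0, "rz": 0}, {"tx": 0, "ty": 1.2, "tz": -0.02, "rx": 0, "ry": 0, "rz": 0}, {"tx": 0, "ty": 1.6, "tz": -0.02, "rx": 0, "ry": 0, "rz": 0}, {"tx": 0, "ty": 2, "tz": -0.02, "rx": 0, "ry": 0, "rz": 0}]'

```text
time: 10.93
position: [0.5425, 0.1197, 0.1356]
tool_rot: [0.643, 0.766, -0.003, -0.002]
ft_force: [-5.1, -1.0, 6.9]
grip_width: 0.0444
```

Call:
send_rows --deltas '[{"tx": 0, "ty": 0.4, "tz": 0, "rx": 0, "ry": 0, "rz": 0}, {"tx": 0, "ty": 0.8, "tz": 0, "rx": 0, "ry": 0, "rz": 0}, {"tx": 0, "ty": 1.2, "tz": 0, "rx": 0, "ry": 0, "rz": 0}]'

```text
time: 11.18
position: [0.5543, 0.1217, 0.1356]
tool_rot: [0.643, 0.766, -0.003, -0.003]
ft_force: [-5.6, -0.5, 5.6]
grip_width: 0.0442
```

Run:
```python
from h import *
o=robot.get_obs(); print(o['time'],o['position'],o['tool_rot'],o['ft_force'],o['moment'])
```

```text
11.1833 [0.55428334 0.12172519 0.13559856] [ 0.64281416  0.76601324 -0.00266772 -0.00256247] [-5.55235199 -0.50824311  5.61082473] [-0.25597737  1.04397142  0.0147185 ]
```

Call:
send_rows --deltas '[{"tx": 0, "ty": 0.4, "tz": 0.01, "rx": 0, "ry": 0, "rz": 0}, {"tx": 0, "ty": 0.8, "tz": 0.01, "rx": 0, "ry": 0, "rz": 0}, {"tx": 0, "ty": 1.2, "tz": 0.02, "rx": 0, "ry": 0, "rz": 0}, {"tx": 0, "ty": 1.6, "tz": 0.02, "rx": 0, "ry": 0, "rz": 0}, {"tx": 0, "ty": 2, "tz": 0.02, "rx": 0, "ry": 0, "rz": 0}]'

```text
time: 11.6
position: [0.5735, 0.1251, 0.1354]
tool_rot: [0.643, 0.766, -0.003, -0.003]
ft_force: [-5.6, -1.8, 6.2]
grip_width: 0.0447
```

Run:
```python
from h import *
o=robot.get_obs(); print(o['time'],o['position'],o['tool_rot'],o['ft_force'],o['moment'])
```

```text
11.6 [0.57349302 0.12511709 0.13537393] [ 0.64278622  0.76603332 -0.00315135 -0.00298061] [-5.58673872 -1.84565361  6.16832189] [-0.31824259  1.3042196  -0.02510333]
```

Call:
send_rows --deltas '[{"tx": 0, "ty": 0.4, "tz": 0, "rx": 0, "ry": 0, "rz": 0}, {"tx": 0, "ty": 0.8, "tz": 0, "rx": 0, "ry": 0, "rz": 0}, {"tx": 0, "ty": 1.2, "tz": 0.01, "rx": 0, "ry": 0, "rz": 0}, {"tx": 0, "ty": 1.6, "tz": 0.01, "rx": 0, "ry": 0, "rz": 0}, {"tx": 0, "ty": 2, "tz": 0.01, "rx": 0, "ry": 0, "rz": 0}]'

```text
time: 12.02
position: [0.593, 0.1285, 0.1352]
tool_rot: [0.643, 0.766, -0.003, -0.003]
ft_force: [-6.0, 0.1, 6.8]
grip_width: 0.0445
```

Call:
send_rows --deltas '[{"tx": 0, "ty": 0.4, "tz": 0, "rx": 0, "ry": 0, "rz": 0}, {"tx": 0, "ty": 0.8, "tz": 0, "rx": 0, "ry": 0, "rz": 0}, {"tx": 0, "ty": 1.2, "tz": 0.0, "rx": 0, "ry": 0, "rz": 0}]'

```text
time: 12.27
position: [0.6049, 0.1306, 0.1351]
tool_rot: [0.643, 0.766, -0.003, -0.003]
ft_force: [-4.8, -1.5, 6.3]
grip_width: 0.0446
```

Run:
```python
from h import *
o=robot.get_obs(); print(o['time'],o['position'],o['tool_rot'],o['ft_force'],o['moment'])
```

```text
12.2667 [0.60491593 0.13062211 0.13511686] [ 0.64280359  0.76601711 -0.00336602 -0.00316423] [-4.78492373 -1.45515856  6.26735279] [-0.28271537  1.48750515  0.02789301]
```

Stroke 1 ran from about +52 to −52 mm under 8–13 N. Now lifting straight up at its end, checking, then carrying back.

Call:
send_rows --deltas '[{"tx": 0, "ty": 0, "tz": -0.5, "rx": 0, "ry": 0, "rz": 0}, {"tx": 0, "ty": 0, "tz": -1.5, "rx": 0, "ry": 0, "rz": 0}, {"tx": 0, "ty": 0, "tz": -3, "rx": 0, "ry": 0, "rz": 0}, {"tx": 0, "ty": 0, "tz": -4, "rx": 0, "ry": 0, "rz": 0}, {"tx": 0, "ty": 0, "tz": -4, "rx": 0, "ry": 0, "rz": 0}]'

```text
time: 12.68
position: [0.6105, 0.131, 0.1783]
tool_rot: [0.643, 0.766, 0.002, 0.002]
ft_force: [-0.1, 0.1, -1.6]
grip_width: 0.0445
```

Run:
```python
from h import *
import pickle
c=cam('wrist'); save('wrist4',c['color'])
o=robot.get_obs(); print(o['time'],o['position'],o['tool_rot'],o['ft_force'],o['moment'],o['grip_width'])
R=Rot.from_quat(o['tool_rot']).as_matrix()
uv,P=cloud(c); L=(P-o['position'])@R
m=(np.abs(L[:,1])<.13)&(np.abs(L[:,0])<.05)
p=L[m&(L[:,2]>.012)&(L[:,2]<.03)]; print(np.percentile(p,[2,50,98],axis=0).round(4).tolist())
```

```text
12.7333 [0.60973884 0.13098526 0.17705303] [0.64299888 0.76586457 0.00132642 0.0014639 ] [ 0.06496422 -0.21476077 -2.6607836 ] [-0.09657723  0.01125563  0.02361667] 0.044677643815998765
[[0.0013, -0.1045, 0.0126], [0.0122, -0.017, 0.0181], [0.0145, 0.0755, 0.0221]]
```

View pics/wrist4.png

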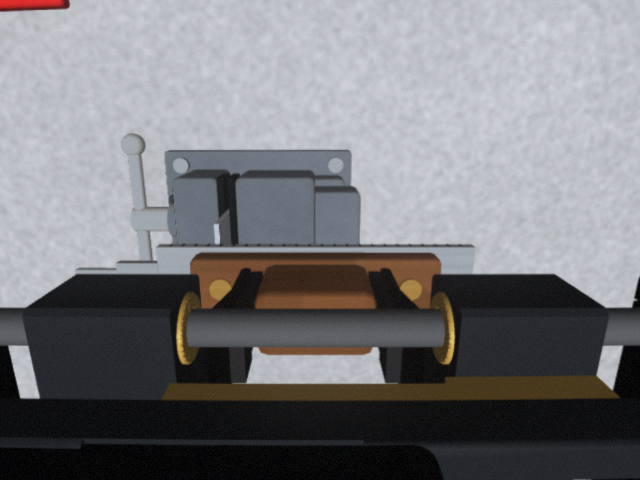

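The picture shows the file level and still centred in the fingers, with the strip upright under its rear part at (217,232). Fz is back to the free value, so the file is clear. Carrying back in the air and lowering for stroke 2.

Call:
send_rows --deltas '[{"tx": 0, "ty": -2, "tz": 0, "rx": 0, "ry": 0, "rz": 0}, {"tx": 0, "ty": -5, "tz": 0, "rx": 0, "ry": 0, "rz": 0}, {"tx": 0, "ty": -8.5, "tz": 0, "rx": 0, "ry": 0, "rz": 0}, {"tx": 0, "ty": -11, "tz": 0, "rx": 0, "ry": 0, "rz": 0}, {"tx": 0, "ty": -11, "tz": 0, "rx": 0, "ry": 0, "rz": 0}]'

```text
time: 13.15
position: [0.4916, 0.1117, 0.174]
tool_rot: [0.643, 0.766, -0.004, -0.005]
ft_force: [-1.2, -0.2, -2.9]
grip_width: 0.0448
```

Call:
send_rows --deltas '[{"tx": 0, "ty": 0, "tz": 1.2, "rx": 0, "ry": 0, "rz": 0}, {"tx": 0, "ty": 0, "tz": 2.5, "rx": 0, "ry": 0, "rz": 0}, {"tx": 0, "ty": 0, "tz": 3.4, "rx": 0, "ry": 0, "rz": 0}, {"tx": 0, "ty": 0, "tz": 3.7, "rx": 0, "ry": 0, "rz": 0}, {"tx": 0, "ty": 0, "tz": 3.8, "rx": 0, "ry": 0, "rz": 0}]'

```text
time: 13.57
position: [0.4998, 0.1119, 0.1365]
tool_rot: [0.643, 0.766, -0.001, -0.001]
ft_force: [0.2, -0.3, -1.9]
grip_width: 0.0443
```

Call:
send_rows --deltas '[{"tx": 0, "ty": 0, "tz": 0.08, "rx": 0, "ry": 0, "rz": 0}, {"tx": 0, "ty": 0, "tz": 0.14, "rx": 0, "ry": 0, "rz": 0}, {"tx": 0, "ty": 0, "tz": 0.2, "rx": 0, "ry": 0, "rz": 0}, {"tx": 0, "ty": 0, "tz": 0.2, "rx": 0, "ry": 0, "rz": 0}]'

```text
time: 13.9
position: [0.5006, 0.1119, 0.1358]
tool_rot: [0.643, 0.766, 0.0, 0.0]
ft_force: [-0.1, -0.3, -1.7]
grip_width: 0.0446
```

Run:
```python
from h import *
o=robot.get_obs(); print(o['time'],o['position'],o['tool_rot'],o['ft_force'],o['moment'])
```

```text
13.9 [0.50058031 0.11191525 0.13582136] [6.42993653e-01 7.65871307e-01 3.61902552e-04 4.14192384e-04] [-0.07599006 -0.31739424 -1.70832941] [-0.10489899  0.03255555 -0.01622041]
```

Call:
send_rows --deltas '[{"tx": 0, "ty": 0.3, "tz": 0.01, "rx": 0, "ry": 0, "rz": 0}, {"tx": 0, "ty": 0.6, "tz": 0.01, "rx": 0, "ry": 0, "rz": 0}, {"tx": 0, "ty": 1, "tz": 0, "rx": 0, "ry": 0, "rz": 0}, {"tx": 0, "ty": 1.4, "tz": 0, "rx": 0, "ry": 0, "rz": 0}]'

```text
time: 14.23
position: [0.5139, 0.1144, 0.1357]
tool_rot: [0.643, 0.766, -0.0, -0.0]
ft_force: [-3.0, -0.6, 1.8]
grip_width: 0.0449
```

Run:
```python
from h import *
o=robot.get_obs(); print(o['time'],o['position'],o['tool_rot'],o['ft_force'],o['moment'])
```

```text
14.2333 [0.51390703 0.11437512 0.13574741] [ 6.42964161e-01  7.65896204e-01 -2.05831359e-04 -2.24221519e-04] [-2.97988801 -0.57404051  1.84515748] [-0.13791068  0.45053317 -0.01044361]
```

Call:
send_rows --deltas '[{"tx": 0, "ty": 0.4, "tz": 0.02, "rx": 0, "ry": 0, "rz": 0}, {"tx": 0, "ty": 0.8, "tz": 0.03, "rx": 0, "ry": 0, "rz": 0}, {"tx": 0, "ty": 1.2, "tz": 0.03, "rx": 0, "ry": 0, "rz": 0}, {"tx": 0, "ty": 1.6, "tz": 0.03, "rx": 0, "ry": 0, "rz": 0}, {"tx": 0, "ty": 2, "tz": 0.03, "rx": 0, "ry": 0, "rz": 0}]'

```text
time: 14.65
position: [0.5324, 0.1178, 0.1355]
tool_rot: [0.643, 0.766, -0.001, -0.001]
ft_force: [-5.6, -1.0, 7.6]
grip_width: 0.0443
```

Run:
```python
from h import *
o=robot.get_obs(); print(o['time'],o['position'],o['tool_rot'],o['ft_force'],o['moment'])
```

```text
14.65 [0.5323794  0.11776732 0.13550787] [ 0.64284742  0.76599218 -0.0012842  -0.00123234] [-5.57963086 -0.96836722  7.60781426] [-0.29745251  1.01644884 -0.00227022]
```

Call:
send_rows --deltas '[{"tx": 0, "ty": 0.4, "tz": -0.01, "rx": 0, "ry": 0, "rz": 0}, {"tx": 0, "ty": 0.8, "tz": -0.01, "rx": 0, "ry": 0, "rz": 0}, {"tx": 0, "ty": 1.2, "tz": -0.01, "rx": 0, "ry": 0, "rz": 0}, {"tx": 0, "ty": 1.6, "tz": -0.01, "rx": 0, "ry": 0, "rz": 0}, {"tx": 0, "ty": 2, "tz": -0.01, "rx": 0, "ry": 0, "rz": 0}]'

```text
time: 15.07
position: [0.552, 0.1212, 0.1355]
tool_rot: [0.643, 0.766, -0.001, -0.001]
ft_force: [-5.4, -1.7, 6.6]
grip_width: 0.0449
```

Call:
send_rows --deltas '[{"tx": 0, "ty": 0.4, "tz": 0, "rx": 0, "ry": 0, "rz": 0}, {"tx": 0, "ty": 0.8, "tz": 0, "rx": 0, "ry": 0, "rz": 0}, {"tx": 0, "ty": 1.2, "tz": 0, "rx": 0, "ry": 0, "rz": 0}, {"tx": 0, "ty": 1.6, "tz": 0, "rx": 0, "ry": 0, "rz": 0}]'

```text
time: 15.4
position: [0.5675, 0.124, 0.1355]
tool_rot: [0.643, 0.766, -0.002, -0.002]
ft_force: [-4.8, -1.2, 6.5]
grip_width: 0.0445
```

Run:
```python
from h import *
o=robot.get_obs(); print(o['time'],o['position'],o['tool_rot'],o['ft_force'],o['moment'])
```

```text
15.4 [0.56753904 0.12397131 0.13547875] [ 0.64282621  0.76600862 -0.00166171 -0.00157938] [-4.8100586  -1.23509437  6.5386812 ] [-0.30434915  1.25298991 -0.02427814]
```

Call:
send_rows --deltas '[{"tx": 0, "ty": 0.4, "tz": 0, "rx": 0, "ry": 0, "rz": 0}, {"tx": 0, "ty": 0.8, "tz": 0, "rx": 0, "ry": 0, "rz": 0}, {"tx": 0, "ty": 1.2, "tz": 0.01, "rx": 0, "ry": 0, "rz": 0}, {"tx": 0, "ty": 1.6, "tz": 0.01, "rx": 0, "ry": 0, "rz": 0}, {"tx": 0, "ty": 2, "tz": 0.01, "rx": 0, "ry": 0, "rz": 0}]'

```text
time: 15.82
position: [0.5869, 0.1274, 0.1353]
tool_rot: [0.643, 0.766, -0.002, -0.002]
ft_force: [-5.7, -0.2, 6.9]
grip_width: 0.0447
```

Call:
send_rows --deltas '[{"tx": 0, "ty": 0.4, "tz": 0, "rx": 0, "ry": 0, "rz": 0}, {"tx": 0, "ty": 0.8, "tz": 0, "rx": 0, "ry": 0, "rz": 0}, {"tx": 0, "ty": 1.2, "tz": 0, "rx": 0, "ry": 0, "rz": 0}, {"tx": 0, "ty": 1.6, "tz": 0, "rx": 0, "ry": 0, "rz": 0}, {"tx": 0, "ty": 2, "tz": 0, "rx": 0, "ry": 0, "rz": 0}]'

```text
time: 16.23
position: [0.6066, 0.1309, 0.1352]
tool_rot: [0.643, 0.766, -0.002, -0.002]
ft_force: [-4.2, -0.5, 6.4]
grip_width: 0.0445
```

Run:
```python
from h import *
o=robot.get_obs(); print(o['time'],o['position'],o['tool_rot'],o['ft_force'],o['moment'])
```

```text
16.2333 [0.60655162 0.13085906 0.13523889] [ 0.64283606  0.76599826 -0.00211005 -0.0020029 ] [-4.1901161  -0.46573348  6.41759137] [-0.33971888  1.49387632 -0.02753289]
```

Stroke 2 went from about +53 to −53 mm at 4–10 N. Lifting, carrying back, and lowering for stroke 3.

Call:
send_rows --deltas '[{"tx": 0, "ty": 0, "tz": -0.5, "rx": 0, "ry": 0, "rz": 0}, {"tx": 0, "ty": 0, "tz": -1.5, "rx": 0, "ry": 0, "rz": 0}, {"tx": 0, "ty": 0, "tz": -3, "rx": 0, "ry": 0, "rz": 0}, {"tx": 0, "ty": 0, "tz": -4, "rx": 0, "ry": 0, "rz": 0}, {"tx": 0, "ty": 0, "tz": -4, "rx": 0, "ry": 0, "rz": 0}]'

```text
time: 16.65
position: [0.6111, 0.1311, 0.1781]
tool_rot: [0.643, 0.766, 0.002, 0.003]
ft_force: [0.9, 0.5, -2.9]
grip_width: 0.0445
```

Call:
send_rows --deltas '[{"tx": 0, "ty": -2, "tz": 0, "rx": 0, "ry": 0, "rz": 0}, {"tx": 0, "ty": -5, "tz": 0, "rx": 0, "ry": 0, "rz": 0}, {"tx": 0, "ty": -8.5, "tz": 0, "rx": 0, "ry": 0, "rz": 0}, {"tx": 0, "ty": -11, "tz": 0, "rx": 0, "ry": 0, "rz": 0}, {"tx": 0, "ty": -11, "tz": 0, "rx": 0, "ry": 0, "rz": 0}]'

```text
time: 17.07
position: [0.4923, 0.1117, 0.1741]
tool_rot: [0.643, 0.766, -0.003, -0.004]
ft_force: [-0.6, 0.3, -2.6]
grip_width: 0.0443
```

Call:
send_rows --deltas '[{"tx": 0, "ty": 0, "tz": 1.2, "rx": 0, "ry": 0, "rz": 0}, {"tx": 0, "ty": 0, "tz": 2.5, "rx": 0, "ry": 0, "rz": 0}, {"tx": 0, "ty": 0, "tz": 3.4, "rx": 0, "ry": 0, "rz": 0}, {"tx": 0, "ty": 0, "tz": 3.7, "rx": 0, "ry": 0, "rz": 0}, {"tx": 0, "ty": 0, "tz": 3.8, "rx": 0, "ry": 0, "rz": 0}]'

```text
time: 17.48
position: [0.5001, 0.1119, 0.1364]
tool_rot: [0.643, 0.766, -0.0, -0.0]
ft_force: [0.4, 0.5, -2.3]
grip_width: 0.045
```

Call:
send_rows --deltas '[{"tx": 0, "ty": 0, "tz": 0.06, "rx": 0, "ry": 0, "rz": 0}, {"tx": 0, "ty": 0, "tz": 0.12, "rx": 0, "ry": 0, "rz": 0}, {"tx": 0, "ty": 0, "tz": 0.18, "rx": 0, "ry": 0, "rz": 0}, {"tx": 0, "ty": 0, "tz": 0.18, "rx": 0, "ry": 0, "rz": 0}]'

```text
time: 17.82
position: [0.5006, 0.1119, 0.1358]
tool_rot: [0.643, 0.766, 0.0, 0.0]
ft_force: [0.6, -0.0, -2.1]
grip_width: 0.0448
```

Run:
```python
from h import *
o=robot.get_obs(); print(o['time'],o['position'],o['tool_rot'],o['ft_force'],o['moment'])
```

```text
17.8167 [0.50064989 0.11191084 0.13577415] [6.42985802e-01 7.65877823e-01 4.12660980e-04 4.97612800e-04] [ 0.55427472 -0.00634935 -2.06534519] [-0.1183058  -0.02501954  0.03729027]
```

Call:
send_rows --deltas '[{"tx": 0, "ty": 0.3, "tz": 0.01, "rx": 0, "ry": 0, "rz": 0}, {"tx": 0, "ty": 0.6, "tz": 0.02, "rx": 0, "ry": 0, "rz": 0}, {"tx": 0, "ty": 1, "tz": 0.02, "rx": 0, "ry": 0, "rz": 0}, {"tx": 0, "ty": 1.4, "tz": 0.02, "rx": 0, "ry": 0, "rz": 0}]'

```text
time: 18.15
position: [0.5127, 0.1143, 0.1357]
tool_rot: [0.643, 0.766, -0.001, -0.001]
ft_force: [-5.3, -1.1, 5.6]
grip_width: 0.0444
```

Run:
```python
from h import *
o=robot.get_obs(); print(o['time'],o['position'],o['tool_rot'],o['ft_force'],o['moment'])
```

```text
18.15 [0.51270671 0.11428942 0.13565089] [ 0.6428752   0.76596947 -0.00106919 -0.00104745] [-5.26885234 -1.07319228  5.6445834 ] [-0.2123193   0.73468586  0.02165332]
```

Call:
send_rows --deltas '[{"tx": 0, "ty": 0.4, "tz": 0, "rx": 0, "ry": 0, "rz": 0}, {"tx": 0, "ty": 0.8, "tz": 0, "rx": 0, "ry": 0, "rz": 0}, {"tx": 0, "ty": 1.2, "tz": 0, "rx": 0, "ry": 0, "rz": 0}, {"tx": 0, "ty": 1.6, "tz": 0, "rx": 0, "ry": 0, "rz": 0}, {"tx": 0, "ty": 2, "tz": 0, "rx": 0, "ry": 0, "rz": 0}]'

```text
time: 18.57
position: [0.5322, 0.1178, 0.1356]
tool_rot: [0.643, 0.766, -0.001, -0.001]
ft_force: [-4.9, -0.8, 6.9]
grip_width: 0.0449
```

Call:
send_rows --deltas '[{"tx": 0, "ty": 0.4, "tz": 0, "rx": 0, "ry": 0, "rz": 0}, {"tx": 0, "ty": 0.8, "tz": 0, "rx": 0, "ry": 0, "rz": 0}, {"tx": 0, "ty": 1.2, "tz": 0, "rx": 0, "ry": 0, "rz": 0}, {"tx": 0, "ty": 1.6, "tz": 0, "rx": 0, "ry": 0, "rz": 0}]'

```text
time: 18.9
position: [0.5477, 0.1205, 0.1356]
tool_rot: [0.643, 0.766, -0.002, -0.002]
ft_force: [-5.0, -1.7, 5.6]
grip_width: 0.045
```

Run:
```python
from h import *
o=robot.get_obs(); print(o['time'],o['position'],o['tool_rot'],o['ft_force'],o['moment'])
```

```text
18.9 [0.54774033 0.12051471 0.1355779 ] [ 0.64286184  0.76597905 -0.00154862 -0.0015337 ] [-4.99172801 -1.6511667   5.60737342] [-0.27372154  1.07436294 -0.05970659]
```

Commanded 5.0 of 11 cm, pressing about 8.5 N.

Call:
send_rows --deltas '[{"tx": 0, "ty": 0.4, "tz": 0, "rx": 0, "ry": 0, "rz": 0}, {"tx": 0, "ty": 0.8, "tz": 0.01, "rx": 0, "ry": 0, "rz": 0}, {"tx": 0, "ty": 1.2, "tz": 0.01, "rx": 0, "ry": 0, "rz": 0}, {"tx": 0, "ty": 1.6, "tz": 0.01, "rx": 0, "ry": 0, "rz": 0}, {"tx": 0, "ty": 2, "tz": 0.01, "rx": 0, "ry": 0, "rz": 0}]'

```text
time: 19.32
position: [0.567, 0.124, 0.1355]
tool_rot: [0.643, 0.766, -0.002, -0.002]
ft_force: [-5.9, -0.5, 6.2]
grip_width: 0.045
```

Call:
send_rows --deltas '[{"tx": 0, "ty": 0.4, "tz": 0, "rx": 0, "ry": 0, "rz": 0}, {"tx": 0, "ty": 0.8, "tz": 0, "rx": 0, "ry": 0, "rz": 0}, {"tx": 0, "ty": 1.2, "tz": 0, "rx": 0, "ry": 0, "rz": 0}, {"tx": 0, "ty": 1.6, "tz": 0, "rx": 0, "ry": 0, "rz": 0}, {"tx": 0, "ty": 2, "tz": 0, "rx": 0, "ry": 0, "rz": 0}]'

```text
time: 19.73
position: [0.5867, 0.1274, 0.1354]
tool_rot: [0.643, 0.766, -0.002, -0.002]
ft_force: [-5.7, -0.8, 4.8]
grip_width: 0.0442
```

Call:
send_rows --deltas '[{"tx": 0, "ty": 0.4, "tz": 0, "rx": 0, "ry": 0, "rz": 0}, {"tx": 0, "ty": 0.8, "tz": 0, "rx": 0, "ry": 0, "rz": 0}, {"tx": 0, "ty": 1.2, "tz": 0, "rx": 0, "ry": 0, "rz": 0}, {"tx": 0, "ty": 1.6, "tz": 0, "rx": 0, "ry": 0, "rz": 0}, {"tx": 0, "ty": 2, "tz": 0, "rx": 0, "ry": 0, "rz": 0}]'

```text
time: 20.15
position: [0.6063, 0.1309, 0.1353]
tool_rot: [0.643, 0.766, -0.002, -0.002]
ft_force: [-4.9, -0.4, 5.1]
grip_width: 0.0444
```

Run:
```python
from h import *
o=robot.get_obs(); print(o['time'],o['position'],o['tool_rot'],o['ft_force'],o['moment'])
```

```text
20.15 [0.60632735 0.1308718  0.13531555] [ 0.64283038  0.76600276 -0.00214438 -0.00206888] [-4.94641353 -0.41083476  5.13769131] [-0.33393037  1.38333396 -0.0314025 ]
```

Stroke 3 is complete at about 8 N. Lifting 6 cm and checking it is clear, then carrying the file to its old spot on the mat.

Call:
send_rows --deltas '[{"tx": 0, "ty": 0, "tz": -0.5, "rx": 0, "ry": 0, "rz": 0}, {"tx": 0, "ty": 0, "tz": -1.5, "rx": 0, "ry": 0, "rz": 0}, {"tx": 0, "ty": 0, "tz": -3, "rx": 0, "ry": 0, "rz": 0}, {"tx": 0, "ty": 0, "tz": -5, "rx": 0, "ry": 0, "rz": 0}, {"tx": 0, "ty": 0, "tz": -6, "rx": 0, "ry": 0, "rz": 0}]'

```text
time: 20.57
position: [0.6102, 0.1311, 0.1977]
tool_rot: [0.643, 0.766, 0.002, 0.002]
ft_force: [0.9, -0.1, -1.4]
grip_width: 0.0446
```

Call:
send_rows --deltas '[{"tx": 0, "ty": 0, "tz": 0, "rx": 0, "ry": 0, "rz": 0}, {"tx": 0, "ty": 0, "tz": 0, "rx": 0, "ry": 0, "rz": 0}]'

```text
time: 20.73
position: [0.6091, 0.131, 0.1958]
tool_rot: [0.643, 0.766, 0.001, 0.001]
ft_force: [0.4, -0.6, -2.8]
grip_width: 0.0446
```

Call:
send_rows --deltas '[{"tx": -2, "ty": -1, "tz": 0, "rx": 0, "ry": 0, "rz": 0}, {"tx": -5, "ty": -2.5, "tz": 0, "rx": 0, "ry": 0, "rz": 0}, {"tx": -8, "ty": -4, "tz": 0, "rx": 0, "ry": 0, "rz": 0}, {"tx": -11, "ty": -5.5, "tz": 0, "rx": 0, "ry": 0, "rz": 0}, {"tx": -14, "ty": -7, "tz": 0, "rx": 0, "ry": 0, "rz": 0}]'

```text
time: 21.15
position: [0.5623, -0.02, 0.1937]
tool_rot: [0.643, 0.766, -0.001, -0.001]
ft_force: [0.4, -0.2, -3.1]
grip_width: 0.045
```

Call:
send_rows --deltas '[{"tx": -3, "ty": -1.5, "tz": 0, "rx": 0, "ry": 0, "rz": 0.05}, {"tx": -6, "ty": -3, "tz": 0, "rx": 0, "ry": 0, "rz": 0.1}, {"tx": -9, "ty": -4.5, "tz": 0, "rx": 0, "ry": 0, "rz": 0.15}, {"tx": -12, "ty": -6, "tz": 0, "rx": 0, "ry": 0, "rz": 0.2}, {"tx": -14, "ty": -6.9, "tz": 0, "rx": 0, "ry": 0, "rz": 0.23}]'

```text
time: 21.57
position: [0.5183, -0.1714, 0.1939]
tool_rot: [0.728, 0.686, -0.001, -0.001]
ft_force: [1.6, 0.7, -1.5]
grip_width: 0.0447
```

Call:
send_rows --deltas '[{"tx": 0, "ty": 0, "tz": 0, "rx": 0, "ry": 0, "rz": 0}, {"tx": 0, "ty": 0, "tz": 0, "rx": 0, "ry": 0, "rz": 0}, {"tx": 0, "ty": 0, "tz": 0, "rx": 0, "ry": 0, "rz": 0}]'

```text
time: 21.82
position: [0.5195, -0.1681, 0.1942]
tool_rot: [0.727, 0.687, -0.0, -0.001]
ft_force: [0.9, 1.0, -2.5]
grip_width: 0.0445
```

Run:
```python
from h import *
c=cam('wrist'); save('wrist5',c['color'])
o=robot.get_obs(); print(o['time'],o['position'],o['tool_rot'],o['ft_force'],o['moment'],o['grip_width'])
```

```text
21.8667 [ 0.51968584 -0.16771995  0.19435046] [ 7.26308178e-01  6.87368522e-01 -2.98935386e-05 -9.71777340e-04] [-0.6930813   0.90890936 -2.29548908] [-0.09249444 -0.01962298  0.02400763] 0.044660540698480564
```

View pics/wrist5.png

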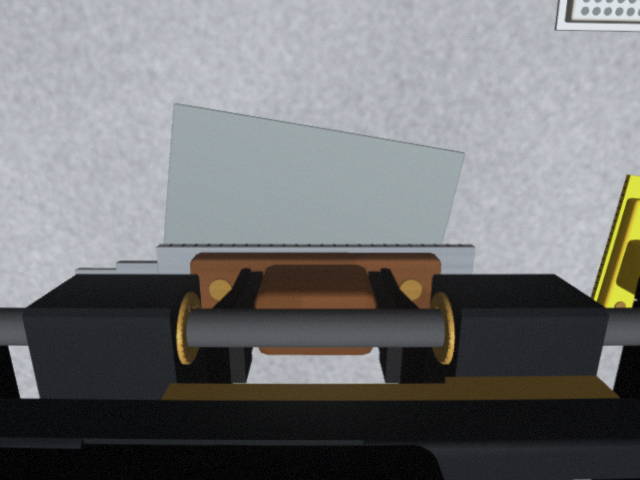

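The file hangs level over the mat (320,190), at its old place. Lowering.

Call:
send_rows --deltas '[{"tx": 0, "ty": 0, "tz": 3, "rx": 0, "ry": 0, "rz": 0}, {"tx": 0, "ty": 0, "tz": 6.5, "rx": 0, "ry": 0, "rz": 0}, {"tx": 0, "ty": 0, "tz": 10, "rx": 0, "ry": 0, "rz": 0}, {"tx": 0, "ty": 0, "tz": 13, "rx": 0, "ry": 0, "rz": 0}, {"tx": 0, "ty": 0, "tz": 15, "rx": 0, "ry": 0, "rz": 0}]'

```text
time: 22.28
position: [0.519, -0.1665, 0.0422]
tool_rot: [0.726, 0.688, -0.001, -0.002]
ft_force: [0.1, -0.1, -2.1]
grip_width: 0.0446
```

Call:
send_rows --deltas '[{"tx": 0, "ty": 0, "tz": 0.6, "rx": 0, "ry": 0, "rz": 0}, {"tx": 0, "ty": 0, "tz": 1.1, "rx": 0, "ry": 0, "rz": 0}, {"tx": 0, "ty": 0, "tz": 1.4, "rx": 0, "ry": 0, "rz": 0}, {"tx": 0, "ty": 0, "tz": 1.4, "rx": 0, "ry": 0, "rz": 0}]'

```text
time: 22.62
position: [0.5209, -0.1688, 0.0316]
tool_rot: [0.726, 0.687, 0.0, 0.001]
ft_force: [-0.5, 0.1, -2.8]
grip_width: 0.0447
```

Call:
send_rows --deltas '[{"tx": 0, "ty": 0, "tz": 0.06, "rx": 0, "ry": 0, "rz": 0}, {"tx": 0, "ty": 0, "tz": 0.12, "rx": 0, "ry": 0, "rz": 0}, {"tx": 0, "ty": 0, "tz": 0.18, "rx": 0, "ry": 0, "rz": 0}, {"tx": 0, "ty": 0, "tz": 0.18, "rx": 0, "ry": 0, "rz": 0}]'

```text
time: 22.95
position: [0.5204, -0.1692, 0.0299]
tool_rot: [0.727, 0.687, 0.0, 0.001]
ft_force: [0.0, -0.1, -2.6]
grip_width: 0.0449
```

Call:
send_rows --deltas '[{"tx": 0, "ty": 0, "tz": 0.03, "rx": 0, "ry": 0, "rz": 0}, {"tx": 0, "ty": 0, "tz": 0.06, "rx": 0, "ry": 0, "rz": 0}, {"tx": 0, "ty": 0, "tz": 0.06, "rx": 0, "ry": 0, "rz": 0}]'

```text
time: 23.2
position: [0.52, -0.169, 0.0287]
tool_rot: [0.727, 0.687, 0.0, 0.0]
ft_force: [-0.6, -0.6, -1.9]
grip_width: 0.0445
```

Call:
send_rows --deltas '[{"tx": 0, "ty": 0, "tz": 0.03, "rx": 0, "ry": 0, "rz": 0}, {"tx": 0, "ty": 0, "tz": 0.05, "rx": 0, "ry": 0, "rz": 0}, {"tx": 0, "ty": 0, "tz": 0.05, "rx": 0, "ry": 0, "rz": 0}]'

```text
time: 23.45
position: [0.52, -0.1689, 0.0281]
tool_rot: [0.727, 0.687, -0.0, -0.0]
ft_force: [-0.3, -0.0, -1.6]
grip_width: 0.0445
```

Run:
```python
from h import *
o=robot.get_obs(); print(o['time'],o['position'],o['tool_rot'],o['ft_force'],o['moment'])
```

```text
23.45 [ 0.51999727 -0.16891624  0.0280971 ] [ 7.26631023e-01  6.87027910e-01 -3.51268271e-05 -8.36395024e-05] [-0.31201389 -0.01019995 -1.57606391] [-0.15659161  0.08802197  0.06913514]
```

Call:
send_rows --deltas '[{"tx": 0, "ty": 0, "tz": 0.03, "rx": 0, "ry": 0, "rz": 0}, {"tx": 0, "ty": 0, "tz": 0.04, "rx": 0, "ry": 0, "rz": 0}]'

```text
time: 23.62
position: [0.52, -0.1689, 0.0281]
tool_rot: [0.727, 0.687, -0.0, -0.0]
ft_force: [-0.2, -0.0, 2.6]
grip_width: 0.0446
```

Call:
send_rows --deltas '[{"tx": 0, "ty": 0, "tz": 0, "rx": 0, "ry": 0, "rz": 0}, {"tx": 0, "ty": 0, "tz": 0, "rx": 0, "ry": 0, "rz": 0}, {"tx": 0, "ty": 0, "tz": 0, "rx": 0, "ry": 0, "rz": 0}, {"tx": 0, "ty": 0, "tz": 0, "rx": 0, "ry": 0, "rz": 0}, {"tx": 0, "ty": 0, "tz": 0, "rx": 0, "ry": 0, "rz": 0}]' --claw 8.7

```text
time: 24.03
position: [0.5202, -0.169, 0.0278]
tool_rot: [0.727, 0.687, 0.0, 0.0]
ft_force: [0.2, -0.5, -0.7]
grip_width: 0.0703
```

Call:
send_rows --deltas '[{"tx": 0, "ty": 0, "tz": 0, "rx": 0, "ry": 0, "rz": 0}, {"tx": 0, "ty": 0, "tz": 0, "rx": 0, "ry": 0, "rz": 0}, {"tx": 0, "ty": 0, "tz": 0, "rx": 0, "ry": 0, "rz": 0}]'

```text
time: 24.28
position: [0.52, -0.1689, 0.0277]
tool_rot: [0.727, 0.687, -0.0, -0.0]
ft_force: [0.1, 0.5, 0.4]
grip_width: 0.0848
```

Fingers are open. Rising, then moving the arm aside toward the robot and the left to look.

Call:
send_rows --deltas '[{"tx": 0, "ty": 0, "tz": -1.5, "rx": 0, "ry": 0, "rz": 0}, {"tx": 0, "ty": 0, "tz": -4, "rx": 0, "ry": 0, "rz": 0}, {"tx": 0, "ty": 0, "tz": -8, "rx": 0, "ry": 0, "rz": 0}, {"tx": 0, "ty": 0, "tz": -12, "rx": 0, "ry": 0, "rz": 0}, {"tx": 0, "ty": 0, "tz": -16, "rx": 0, "ry": 0, "rz": 0}]'

```text
time: 24.7
position: [0.5194, -0.1686, 0.1891]
tool_rot: [0.727, 0.687, -0.0, -0.001]
ft_force: [0.9, -0.0, 0.2]
grip_width: 0.0871
```

Call:
send_rows --deltas '[{"tx": 3, "ty": -1, "tz": 0, "rx": 0, "ry": 0, "rz": 0}, {"tx": 7, "ty": -2, "tz": 0, "rx": 0, "ry": 0, "rz": 0}, {"tx": 11, "ty": -3, "tz": 0, "rx": 0, "ry": 0, "rz": 0}, {"tx": 15, "ty": -4, "tz": 0, "rx": 0, "ry": 0, "rz": 0}, {"tx": 17, "ty": -4, "tz": 0, "rx": 0, "ry": 0, "rz": 0}]'

```text
time: 25.12
position: [0.4859, 0.0071, 0.1876]
tool_rot: [0.726, 0.688, -0.001, -0.002]
ft_force: [0.6, -0.1, -0.5]
grip_width: 0.0872
```

Call:
send_rows --deltas '[{"tx": 0, "ty": 0, "tz": 0, "rx": 0, "ry": 0, "rz": 0}, {"tx": 0, "ty": 0, "tz": 0, "rx": 0, "ry": 0, "rz": 0}]'

```text
time: 25.28
position: [0.4896, 0.0039, 0.1879]
tool_rot: [0.726, 0.688, -0.0, 0.0]
ft_force: [-0.3, -0.3, -0.0]
grip_width: 0.0872
```

Run:
```python
from h import *
import pickle
c=cam('top'); save('top6',c['color'])
a=pickle.load(open('top.pkl','rb'))
o=robot.get_obs(); print(o['time'],o['position'],o['ft_force'],o['grip_width'])
for nm,cc in (('before',a),('after',c)):
    uv,P=cloud(cc)
    m=(abs(P[:,0]-.517)<.06)&(abs(P[:,1]+.168)<.03)
    for z0,z1 in [(.05,.07),(.014,.07)]:
        p=P[m&(P[:,2]>z0)&(P[:,2]<z1)]; r=cv2.minAreaRect((p[:,:2]*1000).astype(np.float32)); print(nm,len(p),np.round(r[0],1),np.round(r[1],1),round(r[2],1),np.median(p[:,2]).round(4))
    # tilt: fit plane grip top
    p=P[m&(P[:,2]>.053)&(P[:,2]<.065)]; A=np.c_[p[:,:2],np.ones(len(p))]; print('plane',np.linalg.lstsq(A,p[:,2],rcond=None)[0].round(3))
for l in ['well_plate','bottle','tip_box','mat']:
    print(l,[(np.round(d['xy'],1),round(d['p'],2)) for d in robot.outline_of(l,'top')][:2])
```

```text
25.3333 [0.49003567 0.0028163  0.18790817] [-0.12644865 -0.51356896 -0.75541953] 0.08688772894321721
before 208 [ 517.3 -168.3] [25.  43.7] 88.0 0.0573
before 581 [ 518.4 -168.4] [ 27.3 109.9] 87.0 0.0249
plane [-0.012 -0.043  0.057]
after 215 [ 519.1 -169.4] [26.3 44.5] 85.5 0.0571
after 580 [ 519.6 -169. ] [ 28.4 111.9] 88.2 0.0247
plane [ 0.027 -0.02   0.04 ]
well_plate [(array([306.8, 140.6]), 0.81)]
bottle [(array([482.5, 236.6]), 0.83)]
tip_box [(array([133.5, 225. ]), 0.8)]
mat [(array([383.6, 253. ]), 0.87), (array([250.5, 223.2]), 0.69)]
```

View pics/top6.png

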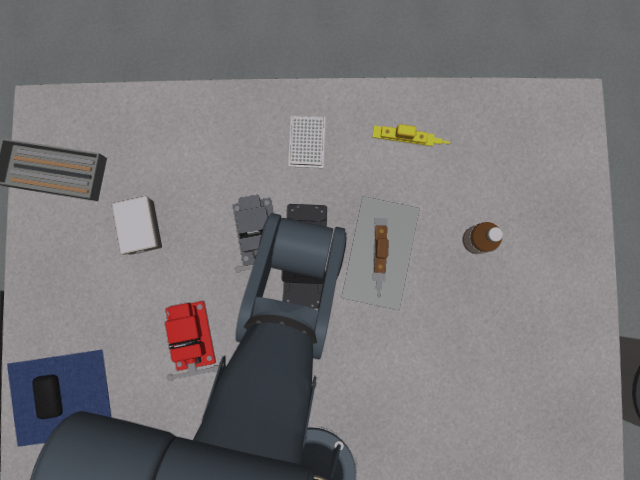

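The file block lies flat on the mat at (381,248), in its original place and heights. The plate (307,141), bottle (482,238) and tip box (134,225) are unmoved, and the arm is clear. Handing in.

Run:
```python
from h import *
print(robot.hand_in())
```

```text
the job is handed in; nothing more can be done
None
```

I dressed the strip's end with three forward strokes, laid the file block back on the mat teeth down and let go. The job was handed in at about 25 s of the 69 s allowed; no verdict is reported.

- **Grasp and edge:** I took the brown file from the grey mat, fingers on the front and back of its grip. At the grey vice I felt for the strip's edge and met it about 111 mm above the bench, some 31 mm above the jaw tops.
- **Strokes:** Each stroke ran with the strip from about 52 mm ahead of the file's centre to about 52 mm behind it. Pressing force read about 8–13 N on the first stroke, 4–10 N on the second and 8–9.5 N on the third.
- **Over the advised range:** The first stroke touched about 13 N just after it began, slightly above the advised 12 N but well below 35 N. I eased off at once.
- **Lifts:** After every stroke I lifted the file at least 4 cm straight up and carried it back in the air. The force reading returned to the free value after each lift.
- **Last checks:** The top camera shows the file lying flat in its original place, about 10 mm from the mat's centre, with its grip top at the same height as before. The fingers are open and clear, and the wrist force is near zero.
- **Other objects:** The well plate, bottle and tip box look unmoved in the last picture. The network's positions for them shifted only a few pixels between looks, which I took as its usual scatter.
- **Not measured:** I had no direct reading of how far the strip leaned. From side forces of 3–9 N I estimate 0.045–0.13 rad forward, highest early in the first stroke, and the force readings showed no sign of the file being dragged back.

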